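# Pack the violin maker's job chest

### The job

Get the kit together for the next violin: pull the chest's drawer open, slide every thread bobbin up off its post and put them all inside the drawer, then push the drawer fully shut. Also lift every pattern plate up and off its hook and stand it in the blue rack, each seated right down in a slot of its own. Leave the varnish jar, the little plane and the wax block where they are.

Things in the scene. Friction and masses are not known exactly. Their poses are not given: they have to be found in the camera images.
- chest: Fixed low dark-wood chest, 200 (x) x 280 (y) x 105 mm high with one drawer. Origin: centre of its underside. Its own -x axis is the front, from which the drawer slides out.
- drawer (a joint): How far the drawer is pulled out, m: 0 shut, 0.14 fully out (along the chest's -x). It slides with light friction and stays where it is left. It may start slightly ajar.
- drawer_floor (a point): Centre of the drawer's inner floor (moves with it; axes as the chest's), 20 mm above the bench. Inside 163 (x) x 238 (y) mm; side and rear walls 35 mm above the floor, front panel 71 mm; 73 mm free height when shut. Fully out, the floor from local x -0.08 to +0.04 is open from above.
- drawer_handle (a point): Middle of the drawer's brass bar handle (moves with the drawer): round bar about 10 mm thick, 100 mm long along the chest's y, 35 mm in front of the drawer's face, 72 mm above the bench (33 mm below the chest's top).
- stand: Fixed dark-wood bobbin stand: base 170 x 170 x 18 mm, origin at the centre of its underside, with four upright steel posts 14 mm thick at local x, y = +-0.048; post tips 93 mm above the bench. Each post carries one bobbin or none.
- bobbin_a: Bobbin wound with red thread, light wood ends: a ring 56 mm across, 52 mm tall, hole 22 mm. Origin at its centre, z along its axis. Starts on a post of the stand, its underside 18 mm and its top 70 mm above the bench. May be absent.
- bobbin_b: Bobbin wound with blue thread, light wood ends: a ring 56 mm across, 52 mm tall, hole 22 mm. Origin at its centre, z along its axis. Starts on a post of the stand, its underside 18 mm and its top 70 mm above the bench. May be absent.
- bobbin_c: Bobbin wound with yellow thread, light wood ends: a ring 56 mm across, 52 mm tall, hole 22 mm. Origin at its centre, z along its axis. Starts on a post of the stand, its underside 18 mm and its top 70 mm above the bench. May be absent.
- bobbin_d: Bobbin wound with green thread, light wood ends: a ring 56 mm across, 52 mm tall, hole 22 mm. Origin at its centre, z along its axis. Starts on a post of the stand, its underside 18 mm and its top 70 mm above the bench. May be absent.
- hook_rail: Fixed dark-wood rail with 3 flat steel hooks at local y -0.075, 0, +0.075. Origin: on the bench below the middle hook's seat. Each hook: level strap 16 mm wide, 5 thick, top at z 170 mm, pointing to local -x, its tip (local x -14 to -19 mm) turned up to z 184. Beam 200 mm long, z 136 to 170, 47 to 65 mm behind the seats; plank foot 14 mm thick.
- pattern_a: Flat plywood pattern plate, 8 mm thick (x), 70 wide (y), 140 tall (z), f-holes painted on. Origin: middle of its bottom edge. Grip tab 36 mm wide at z 116 to 140; below it a window 26 wide, its top edge at z 104, 30 high. Hangs on a hook by the window's top edge, bottom at 66 mm: raise 17 to 24 mm, then take out 40 mm or more along the rail's -x. May be absent.
- pattern_b: Flat grey aluminium pattern plate, 8 mm thick (x), 70 wide (y), 140 tall (z), f-holes painted on. Origin: middle of its bottom edge. Grip tab 36 mm wide at z 116 to 140; below it a window 26 wide, its top edge at z 104, 30 high. Hangs on a hook by the window's top edge, bottom at 66 mm: raise 17 to 24 mm, then take out 40 mm or more along the rail's -x. May be absent.
- pattern_c: Flat white plastic pattern plate, 8 mm thick (x), 70 wide (y), 140 tall (z), f-holes painted on. Origin: middle of its bottom edge. Grip tab 36 mm wide at z 116 to 140; below it a window 26 wide, its top edge at z 104, 30 high. Hangs on a hook by the window's top edge, bottom at 66 mm: raise 17 to 24 mm, then take out 40 mm or more along the rail's -x. May be absent.
- rack: Loose heavy (1.3 kg) blue rack, 168 (x) x 90 (y) x 48 mm high, origin at the centre of its underside. Three slots side by side along its x, each 13 mm wide (19 mm at the top 8 mm, a stepped lead-in), running along its y right through, 36 mm deep. It may be knocked.
- slot_0 (a point): Centre of the floor of rack slot 0, 12 mm above the bench, at rack x = -0.045 m; axes as the rack's. A plate stands here with its faces across the rack's x, bottom edge on the slot floor.
- slot_1 (a point): Centre of the floor of rack slot 1, 12 mm above the bench, at rack x = 0 m; axes as the rack's. A plate stands here with its faces across the rack's x, bottom edge on the slot floor.
- slot_2 (a point): Centre of the floor of rack slot 2, 12 mm above the bench, at rack x = 0.045 m; axes as the rack's. A plate stands here with its faces across the rack's x, bottom edge on the slot floor.
- varnish_jar: Bystander: amber jar, 56 mm across, 70 mm tall, on the rear of the chest's top. Origin: centre of its underside. Leave alone.
- plane: Bystander: small wooden hand plane, 140 x 45 x 65 mm. Origin: centre of its underside. Leave alone.
- wax_block: Bystander: cork-coloured block of wax, 80 x 50 x 30 mm. Origin: centre of its underside. Leave alone.
Things that resemble listed ones, but are neither listed nor needed, are in the scene too. Leave any green or turquoise look-alike of the pattern_a alone.

How it is judged:
On the way, in this order (a step that is already met when the one before it is completed fails the run):
1. the drawer is pulled out by more than 90 mm (value of joint drawer above 0.09 m), for 0.2 s.
2. every bobbin lies inside the drawer (x of bobbin_a in the frame of drawer_floor between -0.078 and 0.075 m and y of bobbin_a in the frame of drawer_floor between -0.112 and 0.112 m and z of bobbin_a in the frame of drawer_floor between 0.01 and 0.05 m and linear speed of each of bobbin_a, bobbin_b, bobbin_c, bobbin_d below 0.03 m/s and x of bobbin_b in the frame of drawer_floor between -0.078 and 0.075 m and y of bobbin_b in the frame of drawer_floor between -0.112 and 0.112 m and z of bobbin_b in the frame of drawer_floor between 0.01 and 0.05 m and x of bobbin_c in the frame of drawer_floor between -0.078 and 0.075 m and y of bobbin_c in the frame of drawer_floor between -0.112 and 0.112 m and z of bobbin_c in the frame of drawer_floor between 0.01 and 0.05 m and x of bobbin_d in the frame of drawer_floor between -0.078 and 0.075 m and y of bobbin_d in the frame of drawer_floor between -0.112 and 0.112 m and z of bobbin_d in the frame of drawer_floor between 0.01 and 0.05 m), for 0.2 s.
At the end, for the whole second after the job is handed in: Drawer shut to within 8 mm, every bobbin inside; every pattern in a rack slot of its own, bottom within 8 mm of the slot floor and 25 mm of its centre (10 mm across), within 0.25 rad of upright; all at rest; jar, plane and block moved no more than 30 mm (all of step 2 and value of joint drawer below 0.008 m and ((horizontal distance between pattern_a and slot_0 below 0.025 m and x of pattern_a in the frame of slot_0 between -0.01 and 0.01 m and z of pattern_a in the frame of slot_0 below 0.008 m) or (horizontal distance between pattern_a and slot_1 below 0.025 m and x of pattern_a in the frame of slot_1 between -0.01 and 0.01 m and z of pattern_a in the frame of slot_1 below 0.008 m) or (horizontal distance between pattern_a and slot_2 below 0.025 m and x of pattern_a in the frame of slot_2 between -0.01 and 0.01 m and z of pattern_a in the frame of slot_2 below 0.008 m)) and angle between each of pattern_a, pattern_b, pattern_c's own z axis and vertical below 0.25 rad and linear speed of each of pattern_a, pattern_b, pattern_c below 0.03 m/s and ((horizontal distance between pattern_b and slot_0 below 0.025 m and x of pattern_b in the frame of slot_0 between -0.01 and 0.01 m and z of pattern_b in the frame of slot_0 below 0.008 m) or (horizontal distance between pattern_b and slot_1 below 0.025 m and x of pattern_b in the frame of slot_1 between -0.01 and 0.01 m and z of pattern_b in the frame of slot_1 below 0.008 m) or (horizontal distance between pattern_b and slot_2 below 0.025 m and x of pattern_b in the frame of slot_2 between -0.01 and 0.01 m and z of pattern_b in the frame of slot_2 below 0.008 m)) and ((horizontal distance between pattern_c and slot_0 below 0.025 m and x of pattern_c in the frame of slot_0 between -0.01 and 0.01 m and z of pattern_c in the frame of slot_0 below 0.008 m) or (horizontal distance between pattern_c and slot_1 below 0.025 m and x of pattern_c in the frame of slot_1 between -0.01 and 0.01 m and z of pattern_c in the frame of slot_1 below 0.008 m) or (horizontal distance between pattern_c and slot_2 below 0.025 m and x of pattern_c in the frame of slot_2 between -0.01 and 0.01 m and z of pattern_c in the frame of slot_2 below 0.008 m))); the robot touches nothing.
It fails at once if the varnish jar is pushed more than 30 mm (distance of varnish_jar from where it was at the start of the episode above 0.03 m).
It fails at once if the plane is pushed more than 30 mm (distance of plane from where it was at the start of the episode above 0.03 m).
It fails at once if the wax block is pushed more than 30 mm (distance of wax_block from where it was at the start of the episode above 0.03 m).
Of bobbin_a, bobbin_b, bobbin_c, bobbin_d only 2 to 3 are there at a start; the rules pass over those that are not, and their reading is None.
Of pattern_a, pattern_b, pattern_c only 2 to 3 are there at a start; the rules pass over those that are not, and their reading is None.
At some moment in a run one of rack may be knocked a few centimetres aside while the robot is not near it.
It also fails if it takes over 210 s, if anything falls off the work surface, if the arm or the gripper's body presses on something with over 40 N, if the wrist force passes 120 N, or if a joint passes its speed limit or range.

### The arm

A 6-joint arm with a two-finger parallel gripper is mounted at the origin on the work surface. World frame = base frame: x ahead of the robot, y to its left, z up, the work surface at z = 0. Lengths are in m, angles in rad, forces in N, time in s.
With the tool pointing down it reaches from about 0.375 to 0.975 m from the base axis. Payload 3.8 kg.
Tool frame: the origin (TCP) lies midway between the tips of the shut fingers; the grasp point (between the pads) lies 19 mm behind it (bot.hold_point_z is the z of the grasp point in the tool frame, in m); z points along the fingers, y is the line along which they close (so a half turn about z gives the same grasp; the last joint's range is limited). The gripper opens to 88 mm and grips with 3 to 60 N. Pads are 18 mm wide; open, the fingers measure 123 mm over their backs; the gripper's body (75 mm by 187 mm) begins 45 mm behind the grasp point.
Start: joints at [-1.322, 0.264, 1.604, -0, 1.274, -0.037], TCP at [0.19, -0.648, 0.239] pointing down, gripper open.
Joint ranges: [-2.63, 2.63], [-0.94, 2.18], [0.31, 2.57], [-1.31, 4.45], [0, 2.66], [-2.55, 2.55]. Speed limits (rad/s): [2.57, 2.57, 3.14, 3.14, 3.14, 3.14].

### API

Orientations are given as a rotation vector (axis times angle).
In Python, from workcell import bot gives the robot as it stands.
- The arm moves only by the tool arm_command, never from a script. Its argument "rows" is a list of rows, each a list of 3 entries, a list of its own where there are three numbers: the turn, a rotation vector about the tool's x, y, z in degrees, then the shift along the tool's x, y, z in mm, then the closure, from 0 (fully open) to 1 (shut). A call has exactly 8 rows; each row is the pose to reach, as a shift and turn from the pose commanded when the call began, along the tool's axes at that moment; what a row does not reach only later rows make up. A row lasts 1/8 s, in which the tool goes at most 62.5 mm and 10.7 degrees, less where a joint would pass 70% of its speed; a pose out of reach is approached as far as the arm can. A call with a gripper value outside its range is refused whole. The fingers move at their own pace and stop on an object; "squeeze" is the grip in N (left out, the last holds). Time passes only in rows, so rows that repeat a pose let the fingers close, or fill a call up. It gives the time, the measured TCP pose, the force, the opening and the grip force at its end, in the units of the state.
- bot.observe(): the state, without advancing time (a new reading comes with each control period).
- bot.camera(name): name is "side" or "top"; returns the picture (400x640x3 uint8, red, green, blue); there is no depth.
- bot.get_calibration(name): a dict with "fx", "fy", "cx", "cy" (pixels), "distortion" ([k1, k2, p1, p2, k3] as OpenCV has them; the pictures are not rectified), "rvec" (rotation vector, rad) and "tvec" (3), from world to camera coordinates, as OpenCV has them. Camera axes: x right, y down, z forward; pixel columns grow to the right and rows downward; lengths in m; the calibration is good to about 2 mm. A picture is of the moment at which its call begins. get_calibration takes no time and is no camera call.
- bot.job_done(): hands the job in; it is judged then, once.
The state is a dict: "time": time; "q": joint angles; "qvel": joint speeds; "tau": joint torques, N m; "ee_pos": TCP position; "eef_rot": TCP orientation; "contact_force": force on the tool from outside, world axes, zero at the start; "moment": the same for the moment, N m; "opening": finger opening in m; "grip_force": force on a finger pad.
Only numpy, scipy, OpenCV 4.12 (cv2) and the standard library are available. Lean on these libraries where they do the work, as an engineer would, in place of code of your own. Each camera call takes 0.05 s, during which the arm holds its last target. There are 200 camera calls.

## Working session

There is one attempt and no reset: what is moved stays moved. The work goes in short steps, Python scripts to look and compute and a tool call to move; the robot and the scene stay as the last step left them, time stands still between calls to the robot, and variables do not carry over. Pictures are saved under pics/ and viewed, at most 14 in all, crops included, and the job is handed in when it is done.

Besides the shell and the picture viewer there is one more tool, called after ">>>" as name(argument=value, ...) on one line, values as JSON. arm_command: Moves the arm, as the interface text tells. Its arguments: {"type":"object","properties":{"rows":{"type":"array"},"squeeze":{"type":"number"}},"required":["rows"]}

```bash
ls; mkdir -p pics; python3 - <<'E'
from workcell import bot
import cv2,json
for n in("top","side"):
    cv2.imwrite(f"pics/{n}0.png",bot.camera(n)[:,:,::-1]); print(n,bot.get_calibration(n))
print(bot.observe(), bot.hold_point_z)
E
```

```text
pics
top {'fx': 448.54052859790687, 'fy': 448.54052859790687, 'cx': 319.5302740841601, 'cy': 200.8970355650962, 'distortion': array([-0.04482896,  0.        ,  0.        ,  0.        ,  0.        ]), 'rvec': array([ 2.13971108, -2.08469137,  0.21584272]), 'tvec': array([-0.06315714,  0.58192052,  1.18770299])}
side {'fx': 383.9720614052273, 'fy': 383.9720614052273, 'cx': 325.65652190380024, 'cy': 200.04627323988657, 'distortion': array([-0.07956632,  0.        ,  0.        ,  0.        ,  0.        ]), 'rvec': array([ 1.00657446, -2.32336251,  1.19458008]), 'tvec': array([0.36335272, 0.3219425 , 0.87193632])}
{'time': 0.1, 'q': array([-1.32190752e+00,  2.64675225e-01,  1.60522544e+00, -5.83477919e-06,
        1.27366323e+00, -3.69345323e-02]), 'qvel': array([ 0.00065044,  0.00102794, -0.0034584 ,  0.00052705, -0.00046412,
        0.00063015]), 'tau': array([ 1.36514540e-03, -5.03618681e+01, -3.58070505e+01,  7.30879675e-02,
        2.33525882e-02, -6.56612428e-05]), 'ee_pos': array([ 0.19013446, -0.64701634,  0.23752071]), 'eef_rot': array([-3.10762566e+00, -4.47167101e-01,  3.36037392e-04]), 'contact_force': array([ 0.04184411, -0.06504285, -0.48410951]), 'moment': array([-0.02611944,  0.05479145,  0.01685572]), 'grip_force': 0.0, 'opening': 0.0880410639583776} -0.0187
```

View pics/top0.png

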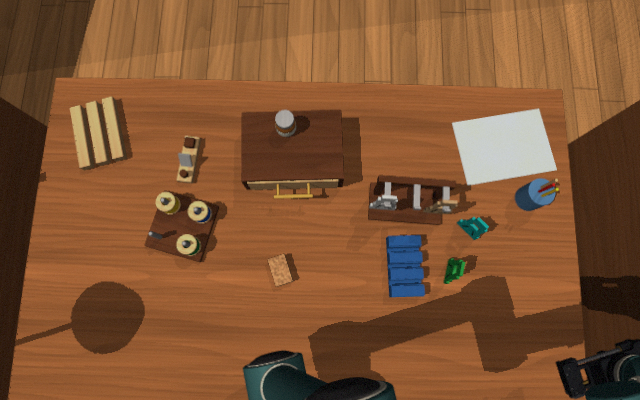

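View pics/side0.png

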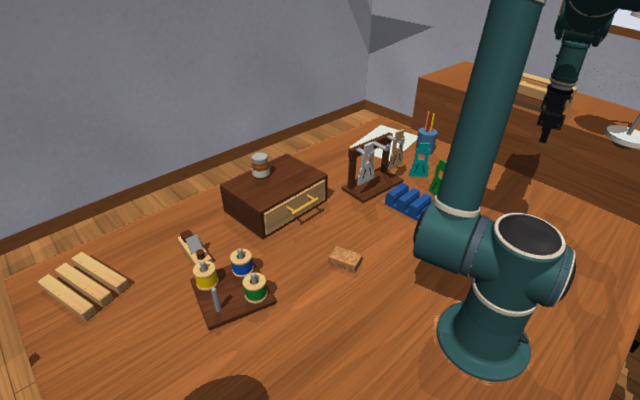

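Top view: stand near (182,227) with yellow, blue and green bobbins (red absent), chest (292,150), rail (412,200), rack (405,266). I'll zoom in on the rail, rack and stand.

```bash
cat > h.py <<'E'
import numpy as np, cv2
from scipy.spatial.transform import Rotation as R
from workcell import bot
def cal(n):
    c=bot.get_calibration(n);return np.array([[c['fx'],0,c['cx']],[0,c['fy'],c['cy']],[0,0,1]]),c['distortion'],c['rvec'],c['tvec']
def proj(n,P):
    K,d,r,t=cal(n);return cv2.projectPoints(np.array(P,float).reshape(-1,1,3),r,t,K,d)[0].reshape(-1,2)
def back(n,uv,z):
    K,d,r,t=cal(n);uv=np.array(uv,float).reshape(-1,1,2)
    x=cv2.undistortPoints(uv,K,d).reshape(-1,2);M=cv2.Rodrigues(r)[0]
    D=np.c_[x,np.ones(len(x))]@M;C=-M.T@t
    z=np.broadcast_to(z,len(x));return C+D*((z-C[2])/D[:,2])[:,None]
def crop(img,x,y,w,h,s):
    return cv2.resize(img[y:y+h,x:x+w],None,fx=s,fy=s,interpolation=cv2.INTER_CUBIC)
def cam(n): return bot.camera(n)[:,:,::-1].copy()
E
python3 - <<'E'
from h import *
t=cv2.imread('pics/top0.png');s=cv2.imread('pics/side0.png')
a=crop(t,360,165,133,140,3) # rail, rack
b=crop(t,140,180,100,90,4)
c=crop(s,335,105,133,130,3)
d=crop(t,235,95,133,130,3)
o=np.zeros((600,800,3),np.uint8)
o[:300,:400]=cv2.resize(t[165:315,360:560],(400,300),interpolation=2)
cv2.imwrite('pics/z1.png',cv2.resize(t[170:305,360:540],(800,600),interpolation=2))
o[:300,:400]=cv2.resize(t[180:270,135:255],(400,300),interpolation=2)
o[:300,400:]=cv2.resize(t[100:205,225:365],(400,300),interpolation=2)
o[300:,:]=cv2.resize(s[110:226,320:629],(800,300),interpolation=2)
cv2.imwrite('pics/z2.png',o)
E
```

```text
(no output)
```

View pics/z1.png

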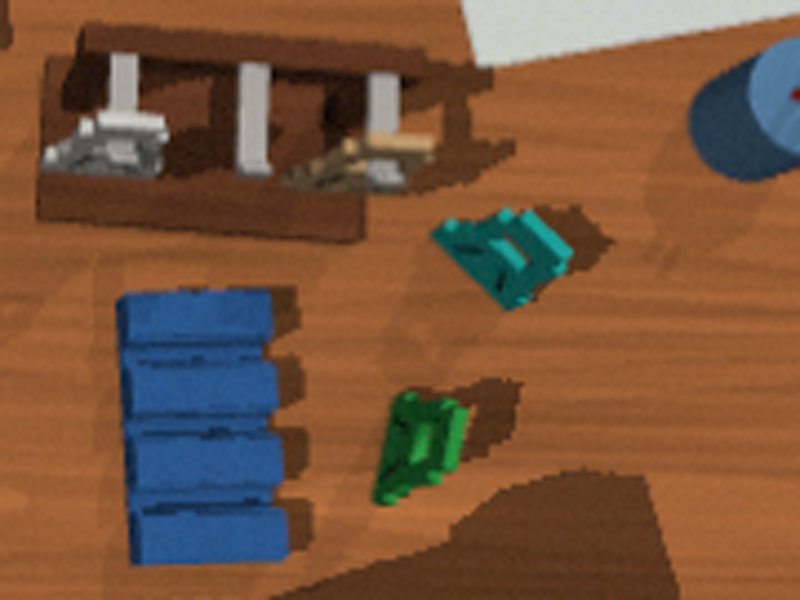

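View pics/z2.png

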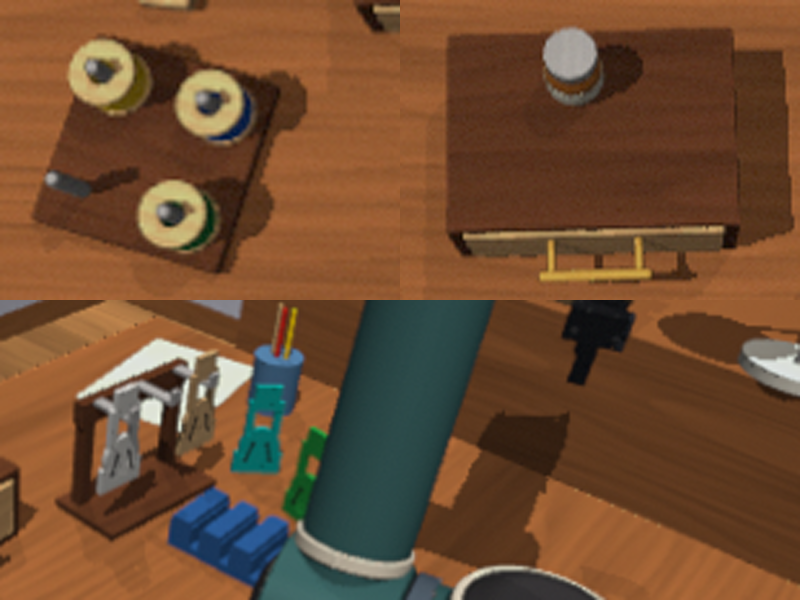

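```bash
cat > fit.py <<'E'
from h import *
from scipy.optimize import least_squares, minimize
def rt(p,L): 
    c,s=np.cos(p[2]),np.sin(p[2]);L=np.array(L,float);return np.c_[p[0]+c*L[:,0]-s*L[:,1],p[1]+s*L[:,0]+c*L[:,1],L[:,2]]
def fitpts(n,L,uv,p0):
    r=least_squares(lambda p:(proj(n,rt(p,L))-uv).ravel(),p0);return r.x,np.abs(r.fun).round(1)
def rackfit(img,p0,n='top'):
    h=cv2.cvtColor(img,cv2.COLOR_BGR2HSV);m=cv2.inRange(h,(105,150,40),(120,255,255))
    q=proj(n,[[p0[0],p0[1],.03]])[0];N,lab,st,ce=cv2.connectedComponentsWithStats(cv2.morphologyEx(m,cv2.MORPH_CLOSE,np.ones((5,5))))
    k=min((i for i in range(1,N) if st[i,4]>300),key=lambda i:np.hypot(*(ce[i]-q)));m=((lab==k)*255).astype(np.uint8)
    B=[[sx*.084,sy*.045,z] for sx in(-1,1) for sy in(-1,1) for z in(0,.048)]
    def cost(p):
        z=np.zeros(m.shape,np.uint8);hull=cv2.convexHull((proj(n,rt(p,B))*16).astype(np.int32))
        cv2.fillConvexPoly(z,hull,255,shift=4,lineType=cv2.LINE_AA);return np.abs(z.astype(float)-m).sum()/255
    best=None
    for yaw in np.arange(p0[2]-.3,p0[2]+.31,.1):
        c=back(n,[ce[k]],.03)[0];r=minimize(cost,[c[0],c[1],yaw],method='Nelder-Mead',options=dict(initial_simplex=np.array([[0,0,0],[.01,0,0],[0,.01,0],[0,0,.05]])+[c[0],c[1],yaw]))
        if best is None or r.fun<best.fun:best=r
    return best.x,best.fun,m.sum()/255
E
python3 - <<'E'
from fit import *
t=cv2.imread('pics/top0.png')
K,d,r,tv=cal('top');print('cam',-cv2.Rodrigues(r)[0].T@tv)
A=lambda u:np.c_[360+np.array(u)[:,0]/4.444,170+np.array(u)[:,1]/4.444]
g=lambda u,x,y,s:np.array(u,float)/s+[x,y]
print('rack guess',back('top',[[405,266]],.03)); 
p=back('top',[[405,266]],.03)[0]
print('rack',rackfit(t,[p[0],p[1],0]))
# stand: posts
uv=g([[98,68],[207,101],[171,211],[52,179]],135,180,3.333);P=back('top',uv,.093);print('posts',P.round(4))
uvb=g([[103,77],[212,106],[175,217]],135,180,3.333);print('bobbin tops',back('top',uvb,.070).round(4))
for per in [0]:
    L=np.array([[1,1],[1,-1],[-1,-1],[-1,1]])*.048;print('stand',fitpts('top',np.c_[L,[.093]*4],uv,[P[:,0].mean(),P[:,1].mean(),0]))
u=g([[48,30],[332,30],[337,230],[47,230]],225,100,2.857);print('chest',back('top',u,.105).round(4))
print(fitpts('top',[[.1,.14,.105],[.1,-.14,.105],[-.1,-.14,.105],[-.1,.14,.105]],u,[.8,.1,0]))
print('handle',back('top',g([[141,276],[250,273]],225,100,2.857),.075).round(4))
print('strap far',back('top',A([[125,54],[255,63],[383,72]]),.17).round(4))
print('mid tip',back('top',A([[257,160],[257,176]]),.184).round(4))
print('tabs alum,ply',back('top',A([[97,116],[167,116],[368,138],[435,144]]),.206).round(4))
uvr=np.vstack([A([[125,54],[255,63],[383,72]]),A([[257,163]])]);L=[[.047,.075,.17],[.047,0,.17],[.047,-.075,.17],[-.0165,0,.184]]
print('rail',fitpts('top',L,uvr,[.65,-.1,0]))
print('wax',back('top',[[280,268]],.03),'jar top',back('top',[[285,118]],.07+.105),'plane',back('top',[[188,158]],.05))
print('green',back('top',[[455,270],[474,227]],.1))
E
```

```text
cam [ 0.32885603 -0.05355525  1.28150078]
rack guess [[ 0.41141614 -0.28962933  0.03      ]]
rack (array([ 0.41289658, -0.28846319,  0.02478123]), np.float64(298.1843137254902), np.float64(2020.0))
posts [[0.5668 0.3739 0.093 ]
 [0.5419 0.282  0.093 ]
 [0.4518 0.3038 0.093 ]
 [0.4748 0.4026 0.093 ]]
bobbin tops [[0.5639 0.3772 0.07  ]
 [0.5419 0.284  0.07  ]
 [0.4494 0.307  0.07  ]]
stand (array([ 0.50884291,  0.34057555, -0.25622557]), array([0.3, 0.2, 0.1, 0.4, 1. , 0.6, 1.2, 0.1]))
chest [[ 0.8273  0.1765  0.105 ]
 [ 0.8343 -0.1022  0.105 ]
 [ 0.632  -0.1101  0.105 ]
 [ 0.6249  0.1647  0.105 ]]
(array([0.72956213, 0.0321599 , 0.03383191]), array([0.3, 0.8, 0.8, 0. , 0.4, 0.8, 1.5, 0. ]))
handle [[ 0.5891  0.0766  0.075 ]
 [ 0.5948 -0.0283  0.075 ]]
strap far [[ 0.614  -0.2225  0.17  ]
 [ 0.6107 -0.2975  0.17  ]
 [ 0.6073 -0.3714  0.17  ]]
mid tip [[ 0.5509 -0.2945  0.184 ]
 [ 0.5418 -0.2943  0.184 ]]
tabs alum,ply [[ 0.569  -0.2014  0.206 ]
 [ 0.57   -0.2402  0.206 ]
 [ 0.5605 -0.3516  0.206 ]
 [ 0.5581 -0.3888  0.206 ]]
rail (array([ 0.56422404, -0.29509974, -0.04459556]), array([0.1, 0.2, 0.1, 0.2, 0.3, 0.2, 0. , 0.6]))
wax [[0.3971397  0.05659077 0.03      ]] jar top [[0.7792969  0.04789753 0.175     ]] plane [[0.70144892 0.33315392 0.05      ]]
green [[ 0.39937688 -0.4078934   0.1       ]
 [ 0.51456069 -0.46290126  0.1       ]]
```

```bash
cat > plan.py <<'E'
from h import *
import sys
def plan(*T):
    s=bot.observe();R0=R.from_rotvec(s['eef_rot']);p0=s['ee_pos']
    x=R0.as_matrix()[:,0];print('t',round(s['time'],1),'pos',p0.round(4),'yaw',round(np.arctan2(x[1],x[0]),3),'F',s['contact_force'].round(1),'open',round(s['opening'],4),'grip',round(s['grip_force'],1),'q6',round(s['q'][5],2))
    for x,y,z,w in T:
        Rt=R.from_euler('z',w)*R.from_rotvec([np.pi,0,0])
        print([x,y,z,w],'turn',np.degrees((R0.inv()*Rt).as_rotvec()).round(1),'shift',(R0.inv().apply(np.array([x,y,z])-p0)*1e3).round(0))
if __name__=='__main__': plan(*eval('['+sys.argv[1]+']'))
E
python3 plan.py '(.4,-.312,.25,.04),(.612,.0245,.25,.04)'
python3 - <<'E'
from fit import *
p=[.5088,.3406,-.256]
print(rt(p,np.c_[np.array([[1,1],[1,-1],[-1,-1],[-1,1]])*.048,[.07]*4]).round(4))
E
```

```text
t 0.1 pos [ 0.1901 -0.647   0.2375] yaw 0.286 F [ 0.  -0.1 -0.5] open 0.088 grip 0.0 q6 -0.04
[0.4, -0.312, 0.25, 0.04] turn [-0.1  0.  14.1] shift [ 296. -262.  -12.]
[0.612, 0.0245, 0.25, 0.04] turn [-0.1  0.  14.1] shift [ 594. -525.  -11.]
[[0.5674 0.3749 0.07  ]
 [0.5431 0.282  0.07  ]
 [0.4502 0.3063 0.07  ]
 [0.4745 0.3992 0.07  ]]
```

>>> arm_command(rows=[[[0, 0, 2], [35, -31, -12], 1], [[0, 0, 4], [75, -66, -12], 1], [[0, 0, 7], [115, -102, -12], 1], [[0, 0, 9], [155, -137, -12], 1], [[0, 0, 11], [195, -172, -12], 1], [[0, 0, 14], [235, -208, -12], 1], [[0, 0, 14], [270, -240, -12], 1], [[0, 0, 14], [296, -262, -12], 1]])

```text
time: 1.1
ee_pos: [0.4009, -0.3107, 0.2503]
eef_rot: [-3.14, -0.067, 0.001]
contact_force: [-0.0, -0.1, -0.4]
opening: 0.0103
grip_force: 0.0
```

```bash
python3 plan.py '(.612,.0245,.20,.04),(.612,.0245,.05,.04)'
```

```text
t 1.1 pos [ 0.4009 -0.3107  0.2503] yaw 0.043 F [-0.  -0.1 -0.4] open 0.0103 grip 0.0 q6 0.82
[0.612, 0.0245, 0.2, 0.04] turn [-0.   0.   0.1] shift [ 225. -326.   50.]
[0.612, 0.0245, 0.05, 0.04] turn [-0.   0.   0.1] shift [ 225. -326.  200.]
```

>>> arm_command(rows=[[[0, 0, 0], [30, -45, 0], 1], [[0, 0, 0], [65, -95, 0], 1], [[0, 0, 0], [100, -145, 0], 1], [[0, 0, 0], [135, -195, 0], 1], [[0, 0, 0], [170, -245, 0], 1], [[0, 0, 0], [200, -290, 10], 1], [[0, 0, 0], [225, -326, 50], 1], [[0, 0, 0], [225, -326, 85], 1]])

```text
time: 2.1
ee_pos: [0.6128, 0.0253, 0.1642]
eef_rot: [-3.14, -0.071, -0.0]
contact_force: [0.8, -0.2, 0.0]
opening: 0.0005
grip_force: 0.0
```

```bash
python3 plan.py '(.612,.0245,.16,.04),(.612,.0245,.05,.04)'; python3 - <<'E'
from h import *
s=cam('side');t=cam('top')
o=np.zeros((600,800,3),np.uint8)
o[:300]=cv2.resize(t[130:230,200:467],(800,300),interpolation=2);o[300:]=cv2.resize(s[130:250,180:500],(800,300),interpolation=2)
cv2.imwrite('pics/h1.png',o)
E
```

```text
t 2.1 pos [0.6128 0.0253 0.1642] yaw 0.045 F [ 0.8 -0.2  0. ] open 0.0005 grip 0.0 q6 1.53
[0.612, 0.0245, 0.16, 0.04] turn [-0.  -0.   0.3] shift [-1.  1.  4.]
[0.612, 0.0245, 0.05, 0.04] turn [-0.  -0.   0.3] shift [ -1.   1. 114.]
```

View pics/h1.png

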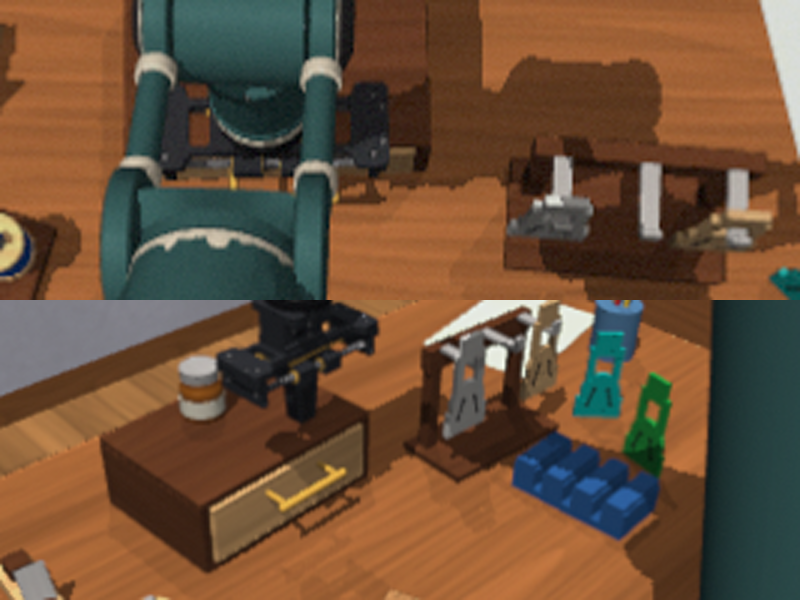

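The side view shows the closed fingers just in front of the drawer face, above the handle gap at (305,485), with the jar clear. I'll go down slowly and watch the force.

>>> arm_command(rows=[[[0, 0, 0], [0, 0, 18], 1], [[0, 0, 0], [0, 0, 36], 1], [[0, 0, 0], [0, 0, 54], 1], [[0, 0, 0], [0, 0, 72], 1], [[0, 0, 0], [0, 0, 88], 1], [[0, 0, 0], [0, 0, 102], 1], [[0, 0, 0], [0, 0, 110], 1], [[0, 0, 0], [0, 0, 110], 1]])

```text
time: 3.2
ee_pos: [0.6113, 0.0223, 0.0549]
eef_rot: [-3.141, -0.065, 0.002]
contact_force: [-0.4, -0.1, -0.6]
opening: 0.0005
grip_force: 0.0
```

>>> arm_command(rows=[[[0, 0, 0], [-12, 0, 0], 1], [[0, 0, 0], [-35, 0, 0], 1], [[0, 0, 0], [-60, 0, 0], 1], [[0, 0, 0], [-85, 0, 0], 1], [[0, 0, 0], [-108, 0, 0], 1], [[0, 0, 0], [-126, 0, 0], 1], [[0, 0, 0], [-138, 0, 0], 1], [[0, 0, 0], [-142, 0, 0], 1]])

```text
time: 4.2
ee_pos: [0.4725, 0.0163, 0.0567]
eef_rot: [3.141, 0.065, 0.012]
contact_force: [12.4, -1.1, -10.6]
opening: 0.0005
grip_force: 6.3
```

```bash
python3 plan.py '(.47,.017,.055,.04)'
```

```text
t 4.2 pos [0.4725 0.0163 0.0567] yaw 0.041 F [ 12.4  -1.1 -10.6] open 0.0005 grip 6.3 q6 1.51
[0.47, 0.017, 0.055, 0.04] turn [ 0.  -0.4  0.1] shift [-3. -1.  2.]
```

>>> arm_command(rows=[[[0, 0, 0], [4, 0, 0], 1], [[0, 0, 0], [7, 0, 0], 1], [[0, 0, 0], [7, 0, -20], 1], [[0, 0, 0], [7, 0, -60], 0.5], [[0, 0, 0], [7, 0, -110], 0.2], [[0, 0, -10], [7, -30, -130], 0.2], [[0, 0, -20], [7, -70, -130], 0.2], [[0, 0, -30], [7, -110, -130], 0.2]])

```text
time: 5.2
ee_pos: [0.4723, 0.1276, 0.1861]
eef_rot: [-3.015, -0.883, -0.0]
contact_force: [0.6, -0.9, -0.4]
opening: 0.048
grip_force: 0.0
```

```bash
python3 plan.py '(.4502,.3063,.18,1.5708),(.4502,.3063,.052,1.5708)'
```

```text
t 5.2 pos [0.4723 0.1276 0.1861] yaw 0.57 F [ 0.6 -0.9 -0.4] open 0.048 grip 0.0 q6 1.21
[0.4502, 0.3063, 0.18, 1.5708] turn [ -0.   -0.  -57.3] shift [  78. -162.    6.]
[0.4502, 0.3063, 0.052, 1.5708] turn [ -0.   -0.  -57.3] shift [  78. -162.  134.]
```

>>> arm_command(rows=[[[0, 0, -10], [15, -30, 0], 0.13], [[0, 0, -20], [35, -70, 0], 0.13], [[0, 0, -30], [55, -115, 0], 0.13], [[0, 0, -40], [70, -150, 0], 0.13], [[0, 0, -50], [78, -162, 6], 0.13], [[0, 0, -59], [78, -162, 20], 0.13], [[0, 0, -59], [78, -162, 50], 0.13], [[0, 0, -59], [78, -162, 80], 0.13]])

```text
time: 6.2
ee_pos: [0.4512, 0.3054, 0.1048]
eef_rot: [-2.194, -2.248, 0.001]
contact_force: [0.6, -0.5, 0.1]
opening: 0.0766
grip_force: 0.0
```

```bash
python3 plan.py '(.4502,.3063,.047,1.61)'; python3 - <<'E'
from h import *
s=cam('side');t=cam('top')
o=np.zeros((600,800,3),np.uint8)
o[:,:400]=cv2.resize(t[100:280,240:360],(400,600),interpolation=2);o[:300,400:]=cv2.resize(s[190:340,150:350],(400,300),interpolation=2)
o[300:,400:]=cv2.resize(t[150:300,120:320],(400,300),interpolation=2)
cv2.imwrite('pics/h2.png',o);cv2.imwrite('pics/top_h2.png',t)
E
```

```text
t 6.2 pos [0.4512 0.3054 0.1048] yaw 1.595 F [ 0.6 -0.5  0.1] open 0.0766 grip 0.0 q6 0.52
[0.4502, 0.3063, 0.047, 1.61] turn [-0.   0.  -0.9] shift [ 1. -1. 58.]
```

View pics/h2.png

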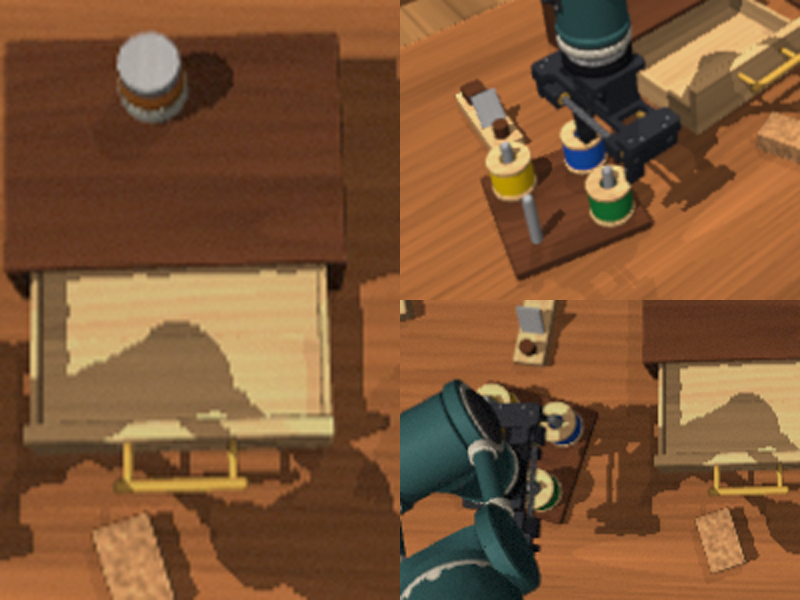

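```bash
python3 - <<'E'
from h import *
print('green top', proj('side',[[.4502,.3063,.07],[.5431,.282,.07],[.5674,.3749,.07]]).round(1),'seen', [(150+208/2,190+185/2),(150+183/2,190+137/2),(150+109/2,190+157/2)])
print('tips',proj('side',[[.413,.305,.105],[.489,.305,.105]]).round(1))
print('handle',back('top',[[240+122/3.333,100+486/3.333],[240+246/3.333,100+483/3.333]],.075))
# front panel outer top edge (z .091)
print('front',back('top',[[240+25/3.333,100+437/3.333],[240+333/3.333,100+433/3.333]],.091))
print('wax',back('top',[[240+95/3.333,100+530/3.333],[240+150/3.333,100+515/3.333]],.03))
E
```

```text
green top [[255.8 279.2]
 [242.4 254.3]
 [205.7 266.8]] seen [(254.0, 282.5), (241.5, 258.5), (204.5, 268.5)]
tips [[264.4 277.5]
 [245.5 260. ]]
handle [[ 0.45368139  0.06432771  0.075     ]
 [ 0.45876777 -0.03578185  0.075     ]]
front [[ 0.48927916  0.14248327  0.091     ]
 [ 0.49905092 -0.10469725  0.091     ]]
wax [[0.42101953 0.08960766 0.03      ]
 [0.43473087 0.04425679 0.03      ]]
```

>>> arm_command(rows=[[[0, 0, 0], [0, -1, 15], 0.13], [[0, 0, 0], [0, -1, 30], 0.13], [[0, 0, 0], [0, -1, 45], 0.13], [[0, 0, 0], [0, -1, 57], 0.13], [[0, 0, 0], [0, -1, 57], 0.5], [[0, 0, 0], [0, -1, 57], 0.5], [[0, 0, 0], [0, -1, 57], 0.5], [[0, 0, 0], [0, -1, 57], 0.5]], squeeze=20)

```text
time: 7.3
ee_pos: [0.4506, 0.3053, 0.0491]
eef_rot: [2.195, 2.248, 0.001]
contact_force: [-0.3, 0.1, -0.2]
opening: 0.0562
grip_force: 21.9
```

>>> arm_command(rows=[[[0, 0, 0], [0, 0, -15], 0.5], [[0, 0, 0], [0, 0, -35], 0.5], [[0, 0, 0], [0, 0, -55], 0.5], [[0, 0, 0], [0, 0, -75], 0.5], [[0, 0, 0], [0, 0, -92], 0.5], [[0, 0, 0], [0, 0, -100], 0.5], [[0, 0, 0], [0, 0, -100], 0.5], [[0, 0, 0], [0, 0, -100], 0.5]])

```text
time: 8.3
ee_pos: [0.4498, 0.3048, 0.1479]
eef_rot: [-2.194, -2.248, 0.002]
contact_force: [-0.0, -0.4, -0.9]
opening: 0.0562
grip_force: 21.9
```

```bash
python3 plan.py '(.5645,.098,.149,1.61),(.5645,.098,.052,1.61),(.5431,.282,.149,1.61)'
```

```text
t 8.3 pos [0.4498 0.3048 0.1479] yaw 1.595 F [-0.  -0.4 -0.9] open 0.0562 grip 21.9 q6 0.53
[0.5645, 0.098, 0.149, 1.61] turn [-0.1  0.  -0.9] shift [-209.  110.   -1.]
[0.5645, 0.098, 0.052, 1.61] turn [-0.1  0.  -0.9] shift [-209.  110.   96.]
[0.5431, 0.282, 0.149, 1.61] turn [-0.1  0.  -0.9] shift [-25.  93.  -1.]
```

>>> arm_command(rows=[[[0, 0, 0], [-25, 13, 0], 0.5], [[0, 0, 0], [-60, 32, 0], 0.5], [[0, 0, 0], [-100, 53, 0], 0.5], [[0, 0, 0], [-140, 74, 0], 0.5], [[0, 0, 0], [-175, 92, 0], 0.5], [[0, 0, 0], [-198, 104, 0], 0.5], [[0, 0, 0], [-209, 110, 0], 0.5], [[0, 0, 0], [-209, 110, 10], 0.5]])

```text
time: 9.3
ee_pos: [0.566, 0.0986, 0.1386]
eef_rot: [2.196, 2.246, 0.001]
contact_force: [0.1, 0.7, -1.5]
opening: 0.056
grip_force: 21.9
```

>>> arm_command(rows=[[[0, 0, 0], [0, 0, 20], 0.5], [[0, 0, 0], [0, 0, 40], 0.5], [[0, 0, 0], [0, 0, 58], 0.5], [[0, 0, 0], [0, 0, 72], 0.5], [[0, 0, 0], [0, 0, 81], 0.5], [[0, 0, 0], [0, 0, 85], 0.5], [[0, 0, 0], [0, 0, 85], 0.5], [[0, 0, 0], [0, 0, 85], 0.3]])

```text
time: 10.3
ee_pos: [0.5662, 0.0989, 0.0546]
eef_rot: [2.194, 2.247, 0.002]
contact_force: [0.6, -0.2, 0.4]
opening: 0.0614
grip_force: 0.0
```

```bash
python3 plan.py '(.5645,.098,.149,1.61),(.5431,.282,.149,1.61),(.5431,.282,.047,1.61)'
```

```text
t 10.3 pos [0.5662 0.0989 0.0546] yaw 1.595 F [ 0.6 -0.2  0.4] open 0.0614 grip 0.0 q6 0.11
[0.5645, 0.098, 0.149, 1.61] turn [ 0.1 -0.  -0.9] shift [ -1.  -2. -94.]
[0.5431, 0.282, 0.149, 1.61] turn [ 0.1 -0.  -0.9] shift [184. -19. -94.]
[0.5431, 0.282, 0.047, 1.61] turn [ 0.1 -0.  -0.9] shift [184. -19.   8.]
```

>>> arm_command(rows=[[[0, 0, 0], [0, 0, 0], 0.25], [[0, 0, 0], [0, 0, -20], 0.25], [[0, 0, 0], [0, 0, -55], 0.25], [[0, 0, 0], [15, -2, -90], 0.13], [[0, 0, 0], [65, -7, -94], 0.13], [[0, 0, 0], [120, -13, -94], 0.13], [[0, 0, 0], [170, -18, -94], 0.13], [[0, 0, 0], [184, -19, -94], 0.13]])

```text
time: 11.3
ee_pos: [0.542, 0.2852, 0.1498]
eef_rot: [2.191, 2.251, 0.004]
contact_force: [0.1, -0.7, -0.3]
opening: 0.0769
grip_force: 0.0
```

>>> arm_command(rows=[[[0, 0, 0], [0, 0, 30], 0.13], [[0, 0, 0], [0, 0, 60], 0.13], [[0, 0, 0], [0, 0, 88], 0.13], [[0, 0, 0], [0, 0, 101], 0.13], [[0, 0, 0], [0, 0, 101], 0.5], [[0, 0, 0], [0, 0, 101], 0.5], [[0, 0, 0], [0, 0, 101], 0.5], [[0, 0, 0], [0, 0, 101], 0.5]])

```text
time: 12.3
ee_pos: [0.5433, 0.2828, 0.0483]
eef_rot: [2.194, 2.247, 0.004]
contact_force: [0.4, -1.1, 3.2]
opening: 0.0562
grip_force: 20.0
```

>>> arm_command(rows=[[[0, 0, 0], [0, 0, -15], 0.5], [[0, 0, 0], [0, 0, -35], 0.5], [[0, 0, 0], [0, 0, -55], 0.5], [[0, 0, 0], [0, 0, -75], 0.5], [[0, 0, 0], [0, 0, -92], 0.5], [[0, 0, 0], [0, 0, -110], 0.5], [[0, 0, 0], [0, 0, -120], 0.5], [[0, 0, 0], [0, 0, -120], 0.5]])

```text
time: 13.3
ee_pos: [0.5426, 0.2826, 0.1678]
eef_rot: [2.194, 2.247, 0.003]
contact_force: [-0.0, -0.0, -1.3]
opening: 0.0563
grip_force: 20.0
```

```bash
python3 plan.py '(.5675,.022,.17,1.61),(.5675,.022,.053,1.61)'
```

```text
t 13.3 pos [0.5426 0.2826 0.1678] yaw 1.595 F [-0.  -0.  -1.3] open 0.0563 grip 20.0 q6 0.42
[0.5675, 0.022, 0.17, 1.61] turn [ 0.1 -0.  -0.9] shift [-261.   19.   -2.]
[0.5675, 0.022, 0.053, 1.61] turn [ 0.1 -0.  -0.9] shift [-261.   18.  115.]
```

>>> arm_command(rows=[[[0, 0, 0], [-30, 2, 0], 0.5], [[0, 0, 0], [-75, 5, 0], 0.5], [[0, 0, 0], [-125, 9, 0], 0.5], [[0, 0, 0], [-175, 12, 0], 0.5], [[0, 0, 0], [-220, 16, 0], 0.5], [[0, 0, 0], [-250, 18, 0], 0.5], [[0, 0, 0], [-261, 18, 0], 0.5], [[0, 0, 0], [-261, 18, 20], 0.5]])

```text
time: 14.3
ee_pos: [0.5675, 0.0217, 0.1473]
eef_rot: [2.195, 2.245, 0.004]
contact_force: [1.2, 0.6, -0.1]
opening: 0.0561
grip_force: 20.0
```

>>> arm_command(rows=[[[0, 0, 0], [0, 0, 25], 0.5], [[0, 0, 0], [0, 0, 50], 0.5], [[0, 0, 0], [0, 0, 72], 0.5], [[0, 0, 0], [0, 0, 86], 0.5], [[0, 0, 0], [0, 0, 93], 0.5], [[0, 0, 0], [0, 0, 95], 0.5], [[0, 0, 0], [0, 0, 95], 0.5], [[0, 0, 0], [0, 0, 95], 0.3]])

```text
time: 15.3
ee_pos: [0.5671, 0.0218, 0.0527]
eef_rot: [2.194, 2.247, 0.002]
contact_force: [-0.3, 0.1, 0.4]
opening: 0.0614
grip_force: 0.0
```

```bash
python3 plan.py '(.5674,.3749,.149,1.61),(.5674,.3749,.047,1.61)'
```

```text
t 15.3 pos [0.5671 0.0218 0.0527] yaw 1.595 F [-0.3  0.1  0.4] open 0.0614 grip 0.0 q6 -0.03
[0.5674, 0.3749, 0.149, 1.61] turn [ 0.1  0.  -0.9] shift [353.   9. -96.]
[0.5674, 0.3749, 0.047, 1.61] turn [ 0.1  0.  -0.9] shift [353.   9.   6.]
```

>>> arm_command(rows=[[[0, 0, 0], [0, 0, 0], 0.25], [[0, 0, 0], [0, 0, -25], 0.25], [[0, 0, 0], [0, 0, -70], 0.25], [[0, 0, 0], [40, 1, -100], 0.13], [[0, 0, 0], [95, 2, -100], 0.13], [[0, 0, 0], [155, 4, -100], 0.13], [[0, 0, 0], [210, 5, -100], 0.13], [[0, 0, 0], [260, 6, -100], 0.13]])

```text
time: 16.3
ee_pos: [0.566, 0.2839, 0.1524]
eef_rot: [2.194, 2.248, 0.002]
contact_force: [-0.4, -0.1, -0.9]
opening: 0.077
grip_force: 0.0
```

>>> arm_command(rows=[[[0, 0, 0], [45, 1, 0], 0.13], [[0, 0, 0], [80, 2, 0], 0.13], [[0, 0, 0], [93, 3, 0], 0.13], [[0, 0, 0], [93, 3, 25], 0.13], [[0, 0, 0], [93, 3, 55], 0.13], [[0, 0, 0], [93, 3, 85], 0.13], [[0, 0, 0], [93, 3, 105], 0.13], [[0, 0, 0], [93, 3, 105], 0.3]])

```text
time: 17.3
ee_pos: [0.5656, 0.3734, 0.0447]
eef_rot: [-2.195, -2.247, 0.006]
contact_force: [-1.0, -0.4, -0.2]
opening: 0.0687
grip_force: 0.0
```

>>> arm_command(rows=[[[0, 0, 0], [0, 0, 0], 0.5], [[0, 0, 0], [0, 0, 0], 0.5], [[0, 0, 0], [0, 0, 0], 0.5], [[0, 0, 0], [0, 0, -15], 0.5], [[0, 0, 0], [0, 0, -40], 0.5], [[0, 0, 0], [0, 0, -75], 0.5], [[0, 0, 0], [0, 0, -110], 0.5], [[0, 0, 0], [0, 0, -120], 0.5]])

```text
time: 18.3
ee_pos: [0.5685, 0.3761, 0.1711]
eef_rot: [2.193, 2.247, 0.01]
contact_force: [0.4, 1.0, -1.8]
opening: 0.0562
grip_force: 20.0
```

```bash
python3 plan.py '(.5695,-.054,.17,1.61),(.5695,-.054,.053,1.61)'
```

```text
t 18.3 pos [0.5685 0.3761 0.1711] yaw 1.595 F [ 0.4  1.  -1.8] open 0.0562 grip 20.0 q6 0.52
[0.5695, -0.054, 0.17, 1.61] turn [ 0.3 -0.2 -0.9] shift [-430.   -9.   -0.]
[0.5695, -0.054, 0.053, 1.61] turn [ 0.3 -0.2 -0.9] shift [-430.  -10.  117.]
```

>>> arm_command(rows=[[[0, 0, 0], [-25, 0, 0], 0.5], [[0, 0, 0], [-75, -2, 0], 0.5], [[0, 0, 0], [-135, -3, 0], 0.5], [[0, 0, 0], [-195, -4, 0], 0.5], [[0, 0, 0], [-255, -6, 0], 0.5], [[0, 0, 0], [-315, -7, 0], 0.5], [[0, 0, 0], [-370, -8, 0], 0.5], [[0, 0, 0], [-410, -9, 0], 0.5]])

```text
time: 19.3
ee_pos: [0.5651, -0.0385, 0.1646]
eef_rot: [-2.195, -2.244, 0.005]
contact_force: [0.9, -0.1, -0.8]
opening: 0.0563
grip_force: 20.0
```

```bash
python3 plan.py '(.5695,-.054,.17,1.61),(.5695,-.054,.053,1.61)'
```

```text
t 19.3 pos [ 0.5651 -0.0385  0.1646] yaw 1.593 F [ 0.9 -0.1 -0.8] open 0.0563 grip 20.0 q6 -0.13
[0.5695, -0.054, 0.17, 1.61] turn [-0.2  0.  -1. ] shift [-16.   4.  -5.]
[0.5695, -0.054, 0.053, 1.61] turn [-0.2  0.  -1. ] shift [-16.   5. 112.]
```

>>> arm_command(rows=[[[0, 0, 0], [-18, 3, 0], 0.5], [[0, 0, 0], [-18, 3, 25], 0.5], [[0, 0, 0], [-18, 3, 55], 0.5], [[0, 0, 0], [-18, 3, 82], 0.5], [[0, 0, 0], [-18, 3, 100], 0.5], [[0, 0, 0], [-18, 3, 109], 0.5], [[0, 0, 0], [-18, 3, 113], 0.5], [[0, 0, 0], [-18, 3, 113], 0.5]])

```text
time: 20.3
ee_pos: [0.5715, -0.0531, 0.0542]
eef_rot: [2.194, 2.248, 0.001]
contact_force: [0.5, -0.2, -0.8]
opening: 0.056
grip_force: 20.0
```

```bash
python3 plan.py '(.5695,-.054,.052,1.61)'
```

```text
t 20.3 pos [ 0.5715 -0.0531  0.0542] yaw 1.595 F [ 0.5 -0.2 -0.8] open 0.056 grip 20.0 q6 -0.16
[0.5695, -0.054, 0.052, 1.61] turn [ 0.   0.  -0.9] shift [-1. -2.  2.]
```

>>> arm_command(rows=[[[0, 0, 0], [0, 0, 2], 0.5], [[0, 0, 0], [0, 0, 2], 0.3], [[0, 0, 0], [0, 0, 2], 0.25], [[0, 0, 0], [0, 0, -20], 0.25], [[0, 0, 0], [0, 0, -60], 0.5], [[0, 0, 0], [20, 30, -100], 1], [[0, 0, 0], [45, 80, -100], 1], [[0, 0, 0], [67, 135, -100], 1]])

```text
time: 21.3
ee_pos: [0.7063, 0.0178, 0.1558]
eef_rot: [2.193, 2.246, 0.003]
contact_force: [-0.7, 0.5, -0.3]
opening: 0.0276
grip_force: 0.0
```

```bash
python3 plan.py '(.412,.014,.15,1.61),(.412,.014,.062,1.61)'; python3 - <<'E'
from h import *
s=cam('side');t=cam('top')
o=np.zeros((600,800,3),np.uint8)
o[:,:400]=cv2.resize(t[100:280,240:360],(400,600),interpolation=2);o[:300,400:]=cv2.resize(s[130:280,180:380],(400,300),interpolation=2)
o[300:,400:]=cv2.resize(t[150:300,120:320],(400,300),interpolation=2)
cv2.imwrite('pics/h3.png',o)
E
```

```text
t 21.3 pos [0.7063 0.0178 0.1558] yaw 1.594 F [-0.7  0.5 -0.3] open 0.0276 grip 0.0 q6 -0.03
[0.412, 0.014, 0.15, 1.61] turn [ 0.2  0.  -0.9] shift [   3. -294.    5.]
[0.412, 0.014, 0.062, 1.61] turn [ 0.2  0.  -0.9] shift [   3. -295.   93.]
```

View pics/h3.png

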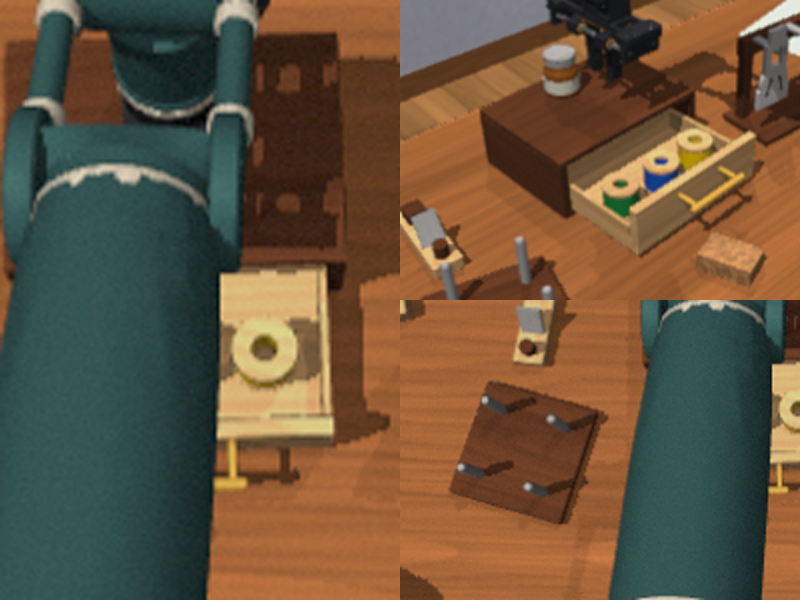

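All three bobbins stand in the drawer: green (620,190), blue (662,165), yellow (693,145). The jar was not touched. I moved the wrong way in x, so I'll go back in front of the handle.

>>> arm_command(rows=[[[0, 0, 0], [0, -35, 0], 1], [[0, 0, 0], [0, -85, 0], 1], [[0, 0, 0], [1, -140, 0], 1], [[0, 0, 0], [2, -195, 0], 1], [[0, 0, 0], [3, -245, 0], 1], [[0, 0, 0], [3, -280, 0], 1], [[0, 0, 0], [3, -294, 5], 1], [[0, 0, 0], [3, -294, 40], 1]])

```text
time: 22.4
ee_pos: [0.4126, 0.0128, 0.1157]
eef_rot: [2.191, 2.244, 0.008]
contact_force: [1.0, -0.2, -0.2]
opening: 0.0003
grip_force: 0.0
```

>>> arm_command(rows=[[[0, 0, 0], [0, 0, 25], 1], [[0, 0, 0], [0, 0, 45], 1], [[0, 0, 0], [0, 0, 53], 1], [[0, 0, 0], [0, 0, 53], 1], [[0, 0, 0], [0, 0, 53], 1], [[0, 0, 0], [0, 5, 53], 1], [[0, 0, 0], [0, 12, 53], 1], [[0, 0, 0], [0, 18, 53], 1]])

```text
time: 23.4
ee_pos: [0.4294, 0.0135, 0.0611]
eef_rot: [2.194, 2.247, 0.001]
contact_force: [0.6, 0.4, 1.1]
opening: 0.0009
grip_force: 0.0
```

```bash
python3 plan.py '(.575,.020,.062,1.61)'
```

```text
t 23.4 pos [0.4294 0.0135 0.0611] yaw 1.595 F [0.6 0.4 1.1] open 0.0009 grip 0.0 q6 -0.05
[0.575, 0.02, 0.062, 1.61] turn [ 0.1  0.  -0.9] shift [  3. 146.  -1.]
```

Push smoothly over two seconds.

>>> arm_command(rows=[[[0, 0, 0], [0, 4, 0], 1], [[0, 0, 0], [0, 11, 0], 1], [[0, 0, 0], [0, 21, 0], 1], [[0, 0, 0], [1, 32, 0], 1], [[0, 0, 0], [1, 44, 0], 1], [[0, 0, 0], [1, 56, 0], 1], [[0, 0, 0], [1, 67, 0], 1], [[0, 0, 0], [1, 77, 0], 1]])

```text
time: 24.4
ee_pos: [0.5062, 0.0164, 0.0607]
eef_rot: [-2.195, -2.248, -0.0]
contact_force: [-1.2, 0.6, -0.1]
opening: 0.0002
grip_force: 0.7
```

>>> arm_command(rows=[[[0, 0, 0], [0, 11, 0], 1], [[0, 0, 0], [0, 22, 0], 1], [[0, 0, 0], [1, 33, 0], 1], [[0, 0, 0], [1, 44, 0], 1], [[0, 0, 0], [1, 54, 0], 1], [[0, 0, 0], [1, 62, 0], 1], [[0, 0, 0], [1, 67, 0], 1], [[0, 0, 0], [1, 70, 0], 1]])

```text
time: 25.4
ee_pos: [0.5755, 0.0191, 0.0607]
eef_rot: [-2.195, -2.248, -0.0]
contact_force: [-1.3, 0.4, 0.5]
opening: 0.0003
grip_force: 0.6
```

>>> arm_command(rows=[[[0, 0, 0], [0, 1, 0], 1], [[0, 0, 0], [0, 2, 0], 1], [[0, 0, 0], [0, 3, 0], 1], [[0, 0, 0], [0, 4, 0], 1], [[0, 0, 0], [0, 5, 0], 1], [[0, 0, 0], [0, 6, 0], 1], [[0, 0, 0], [0, 6, 0], 1], [[0, 0, 0], [0, 6, 0], 1]])

```text
time: 26.4
ee_pos: [0.5768, 0.0191, 0.0606]
eef_rot: [-2.19, -2.244, 0.01]
contact_force: [-13.1, 0.7, 12.1]
opening: 0.0003
grip_force: 7.7
```

>>> arm_command(rows=[[[0, 0, 0], [0, -8, 0], 1], [[0, 0, 0], [0, -22, 0], 1], [[0, 0, 0], [0, -25, -30], 1], [[0, 0, 0], [0, -25, -80], 1], [[0, 0, 0], [0, -25, -135], 0.8], [[0, 0, 0], [0, -25, -190], 0.6], [[0, 0, 0], [-30, -25, -200], 0.55], [[0, 0, 0], [-80, -20, -200], 0.55]])

```text
time: 27.4
ee_pos: [0.5642, -0.0612, 0.2634]
eef_rot: [2.188, 2.248, 0.005]
contact_force: [-0.0, -0.8, -0.3]
opening: 0.0382
grip_force: 0.0
```

```bash
python3 plan.py '(.568,-.2205,.25,1.526),(.568,-.2205,.189,1.526)'
```

```text
t 27.4 pos [ 0.5642 -0.0612  0.2634] yaw 1.598 F [-0.  -0.8 -0.3] open 0.0382 grip 0.0 q6 -0.18
[0.568, -0.2205, 0.25, 1.526] turn [0.3 0.  4.1] shift [-159.   -1.   13.]
[0.568, -0.2205, 0.189, 1.526] turn [0.3 0.  4.1] shift [-159.   -1.   74.]
```

>>> arm_command(rows=[[[0, 0, 1], [-30, 0, 0], 0.55], [[0, 0, 2], [-70, 0, 0], 0.55], [[0, 0, 3], [-110, 0, 0], 0.55], [[0, 0, 4], [-140, 0, 0], 0.55], [[0, 0, 4], [-159, 0, 0], 0.55], [[0, 0, 4], [-159, 0, 20], 0.55], [[0, 0, 4], [-159, 0, 30], 0.55], [[0, 0, 4], [-159, 0, 30], 0.55]])

```text
time: 28.4
ee_pos: [0.5659, -0.2186, 0.2283]
eef_rot: [-2.268, -2.169, 0.002]
contact_force: [-0.5, 0.3, -0.6]
opening: 0.0394
grip_force: 0.0
```

```bash
python3 plan.py '(.568,-.2205,.189,1.526)'; python3 - <<'E'
from fit import *
s=cam('side');t=cam('top')
print(rackfit(t,[.413,-.288,.025]))
print(rackfit(s,[.413,-.288,.025],'side'))
o=np.zeros((600,800,3),np.uint8)
o[:]=cv2.resize(s[100:235,330:510],(800,600),interpolation=2)
cv2.imwrite('pics/h4.png',o)
print('tips side',((proj('side',[[.548,-.2205,.23],[.588,-.2205,.23]])-[330,100])*4.444).round(0))
E
```

```text
t 28.4 pos [ 0.5659 -0.2186  0.2283] yaw 1.526 F [-0.5  0.3 -0.6] open 0.0394 grip 0.0 q6 -0.37
[0.568, -0.2205, 0.189, 1.526] turn [-0.2 -0.1  0. ] shift [-2.  2. 39.]
(array([ 0.4131331 , -0.28846278,  0.0974117 ]), np.float64(1983.1215686274509), np.float64(337.0))
(array([ 0.4133218 , -0.29507177,  0.05789591]), np.float64(277.97254901960787), np.float64(1329.0))
tips side [[195. 170.]
 [152. 150.]]
```

View pics/h4.png

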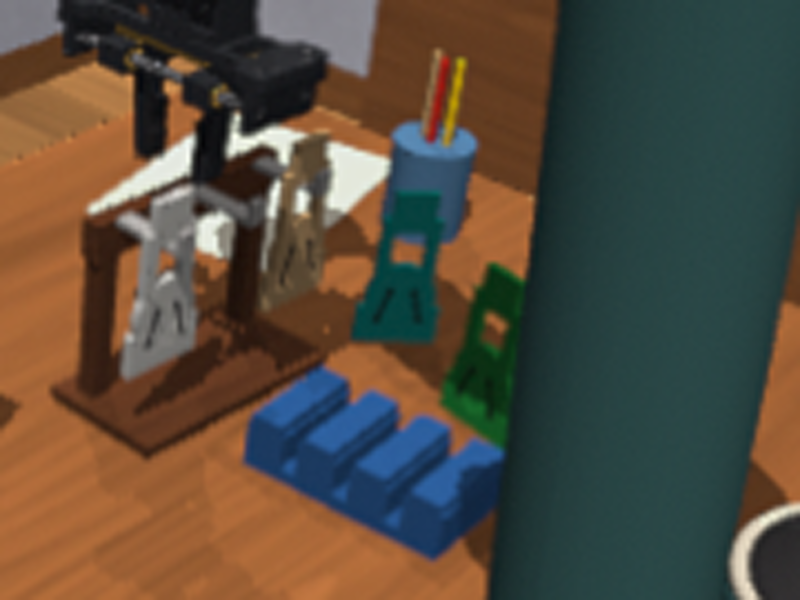

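Fingers straddle the aluminium tab (tips at (150,150) and (205,172), tab top at (175,190)). The rack hasn't moved. Grasp.

>>> arm_command(rows=[[[0, 0, 0], [-2, 2, 12], 0.55], [[0, 0, 0], [-2, 2, 24], 0.55], [[0, 0, 0], [-2, 2, 34], 0.55], [[0, 0, 0], [-2, 2, 39], 0.55], [[0, 0, 0], [-2, 2, 39], 0.55], [[0, 0, 0], [-2, 2, 39], 1], [[0, 0, 0], [-2, 2, 39], 1], [[0, 0, 0], [-2, 2, 39], 1]], squeeze=35)

```text
time: 29.5
ee_pos: [0.5691, -0.2224, 0.1921]
eef_rot: [2.271, 2.17, 0.0]
contact_force: [-0.8, -1.0, 0.1]
opening: 0.0118
grip_force: 0.4
```

```bash
python3 plan.py '(.568,-.2205,.209,1.526)'
```

```text
t 29.5 pos [ 0.5691 -0.2224  0.1921] yaw 1.525 F [-0.8 -1.   0.1] open 0.0118 grip 0.4 q6 -0.37
[0.568, -0.2205, 0.209, 1.526] turn [ 0.   0.  -0.1] shift [  2.  -1. -17.]
```

>>> arm_command(rows=[[[0, 0, 0], [0, 0, 3], 0.83], [[0, 0, 0], [0, 0, 4], 0.83], [[0, 0, 0], [0, 0, 4], 1], [[0, 0, 0], [0, 0, 4], 1], [[0, 0, 0], [0, 0, 4], 1], [[0, 0, 0], [0, 0, 4], 1], [[0, 0, 0], [0, 0, 4], 1], [[0, 0, 0], [0, 0, 4], 1]])

```text
time: 30.5
ee_pos: [0.5689, -0.2223, 0.1877]
eef_rot: [-2.272, -2.17, 0.0]
contact_force: [-0.5, 0.6, -1.8]
opening: 0.0075
grip_force: 34.9
```

>>> arm_command(rows=[[[0, 0, 0], [0, 0, -4], 1], [[0, 0, 0], [0, 0, -8], 1], [[0, 0, 0], [0, 0, -12], 1], [[0, 0, 0], [0, 0, -16], 1], [[0, 0, 0], [0, 0, -20], 1], [[0, 0, 0], [0, 0, -20], 1], [[0, 0, 0], [0, 0, -20], 1], [[0, 0, 0], [0, 0, -20], 1]])

```text
time: 31.5
ee_pos: [0.5688, -0.2223, 0.2074]
eef_rot: [-2.271, -2.17, 0.0]
contact_force: [0.8, -0.7, -1.6]
opening: 0.0074
grip_force: 34.9
```

```bash
python3 plan.py '(.568,-.2205,.209,1.526)'
```

```text
t 31.5 pos [ 0.5688 -0.2223  0.2074] yaw 1.525 F [ 0.8 -0.7 -1.6] open 0.0074 grip 34.9 q6 -0.37
[0.568, -0.2205, 0.209, 1.526] turn [-0.  -0.  -0.1] shift [ 2. -1. -2.]
```

>>> arm_command(rows=[[[0, 0, 0], [0, -6, 0], 1], [[0, 0, 0], [0, -14, 0], 1], [[0, 0, 0], [0, -24, 0], 1], [[0, 0, 0], [0, -34, 0], 1], [[0, 0, 0], [0, -44, 0], 1], [[0, 0, 0], [0, -54, 0], 1], [[0, 0, 0], [0, -60, 0], 1], [[0, 0, 0], [0, -60, 0], 1]])

```text
time: 32.5
ee_pos: [0.5087, -0.2196, 0.2078]
eef_rot: [2.272, 2.169, 0.0]
contact_force: [1.6, -1.1, -1.4]
opening: 0.0082
grip_force: 34.9
```

```bash
sed -i 's/cv2.inRange(h,(105,150,40),(120,255,255))/cv2.inRange(h,(100,120,15),(125,255,255))/; s/np.ones((5,5))/np.ones((7,7))/' fit.py; python3 plan.py '(.509,-.2205,.27,1.6)';  python3 - <<'E'
from fit import *
for n in('top','side'): print(n,rackfit(cv2.imread(f'pics/{n}0.png'),[.413,-.288,.025],n))
s=cam('side');t=cam('top');
for n,i in(('top',t),('side',s)): print(n,rackfit(i,[.413,-.288,.025],n))
p,_,_=rackfit(cv2.imread('pics/top0.png'),[.413,-.288,.025])
o=np.zeros((600,800,3),np.uint8)
o[:,:400]=cv2.resize(s[100:250,340:440],(400,600),interpolation=2)
z=cv2.resize(cv2.imread('pics/top0.png')[225:300,375:437],None,fx=6,fy=6,interpolation=2)
B=np.array([[-.084,-.045,.048],[.084,-.045,.048],[.084,.045,.048],[-.084,.045,.048]])
cv2.polylines(z,[((proj('top',rt(p,B))-[375,225]+.5)*6).astype(int)],True,(0,255,255))
for sx in(-.045,0,.045):
  for e in(-.0095,.0095): cv2.polylines(z,[((proj('top',rt(p,[[sx+e,-.045,.048],[sx+e,.045,.048]]))-[375,225]+.5)*6).astype(int)],False,(0,0,255))
o[:450,400:400+372]=z
cv2.imwrite('pics/h5.png',o)
E
```

```text
t 32.5 pos [ 0.5087 -0.2196  0.2078] yaw 1.525 F [ 1.6 -1.1 -1.4] open 0.0082 grip 34.9 q6 -0.41
[0.509, -0.2205, 0.27, 1.6] turn [ 0.   0.  -4.3] shift [ -1.   0. -62.]
top (array([ 0.41404315, -0.28800448,  0.0596487 ]), np.float64(233.34901960784313), np.float64(2085.0))
side (array([ 0.45131169, -0.29098543,  0.09032289]), np.float64(548.7176470588236), np.float64(1005.0))
top (array([ 0.50574808, -0.31489457, -0.53890461]), np.float64(1747.3607843137254), np.float64(491.0))
side (array([ 0.41457959, -0.29360653,  0.05820322]), np.float64(233.37254901960785), np.float64(1374.0))
```

View pics/h5.png

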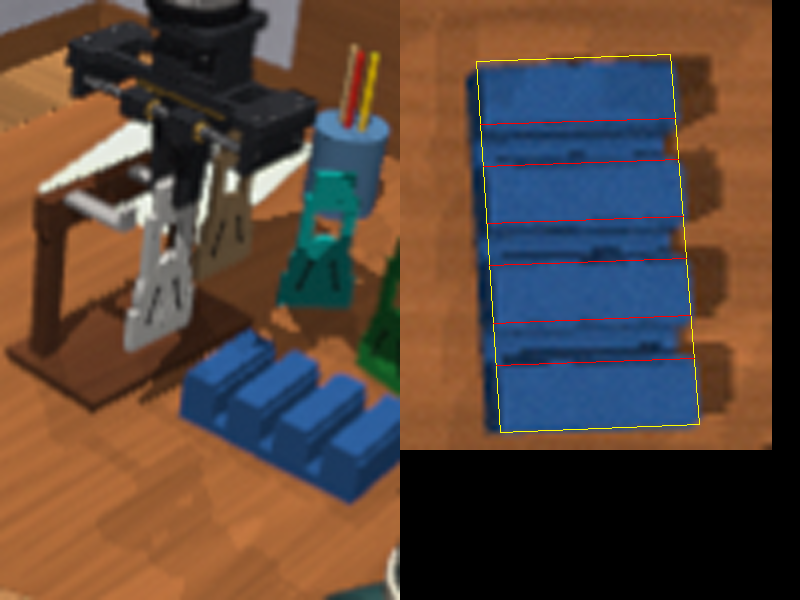

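The overlay fits the rack top and slot edges: rack at about (.414, -.288), yaw .06. The plate hangs upright in the gripper, free of the hook. Move above slot 2.

```bash
python3 plan.py '(.459,-.286,.23,1.63),(.459,-.286,.180,1.63)'
```

```text
t 32.6 pos [ 0.5092 -0.2196  0.2078] yaw 1.525 F [ 0.2  0.2 -2.2] open 0.0077 grip 34.9 q6 -0.41
[0.459, -0.286, 0.23, 1.63] turn [ 0.  0. -6.] shift [-69. -47. -22.]
[0.459, -0.286, 0.18, 1.63] turn [ 0.  0. -6.] shift [-69. -47.  28.]
```

>>> arm_command(rows=[[[0, 0, 0], [0, -5, -15], 1], [[0, 0, -1], [-15, -15, -22], 1], [[0, 0, -3], [-35, -30, -22], 1], [[0, 0, -5], [-55, -40, -22], 1], [[0, 0, -6], [-69, -47, -22], 1], [[0, 0, -6], [-69, -47, -5], 1], [[0, 0, -6], [-69, -47, 15], 1], [[0, 0, -6], [-69, -47, 20], 1]])

```text
time: 33.6
ee_pos: [0.458, -0.285, 0.1855]
eef_rot: [-2.152, -2.283, 0.0]
contact_force: [0.5, 0.4, -1.9]
opening: 0.0078
grip_force: 34.9
```

```bash
python3 plan.py '(.459,-.286,.180,1.63)';  python3 - <<'E'
from fit import *
s=cam('side');print(rackfit(s,[.413,-.288,.06],'side'))
z=cv2.resize(s[115:225,340:460],(800,600*800//800),interpolation=2)
sx,sy=800/120,600/110
p=bot.observe()['ee_pos']
q=[p[0],p[1],.06]
P=rt([p[0],p[1],.06],[[-.004,-.035,p[2]-.122],[-.004,.035,p[2]-.122],[.004,.035,p[2]-.122]])
cv2.polylines(z,[((proj('side',P)-[340,115]+.5)*[sx,sy]).astype(int)],False,(0,255,255))
r=[.414,-.288,.06]
for k in(.045,):
  for e in(-.0095,.0095): cv2.polylines(z,[((proj('side',rt(r,[[k+e,-.045,.048],[k+e,.045,.048]]))-[340,115]+.5)*[sx,sy]).astype(int)],False,(0,0,255))
cv2.imwrite('pics/h6.png',z)
E
```

```text
t 33.6 pos [ 0.458  -0.285   0.1855] yaw 1.63 F [ 0.5  0.4 -1.9] open 0.0078 grip 34.9 q6 -0.66
[0.459, -0.286, 0.18, 1.63] turn [-0.2 -0.2 -0. ] shift [-1.  1.  5.]
(array([ 0.41424508, -0.29430706,  0.06218333]), np.float64(331.69019607843137), np.float64(1277.0))
```

View pics/h6.png

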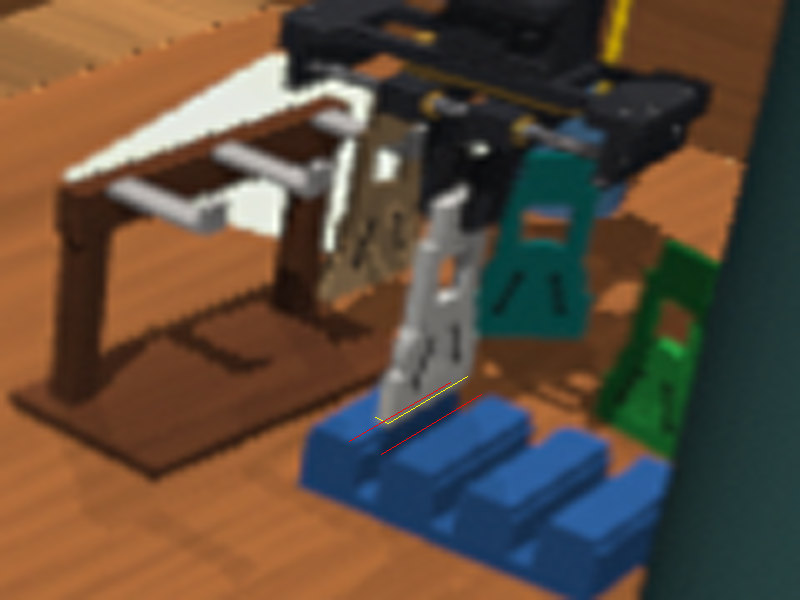

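The yellow predicted bottom edge matches the plate and the red slot edges match the blue blocks. I'll lower it.

>>> arm_command(rows=[[[0, 0, 0], [-1, 1, 5], 1], [[0, 0, 0], [-1, 1, 10], 1], [[0, 0, 0], [-1, 1, 15], 1], [[0, 0, 0], [-1, 1, 20], 1], [[0, 0, 0], [-1, 1, 25], 1], [[0, 0, 0], [-1, 1, 30], 1], [[0, 0, 0], [-1, 1, 35], 1], [[0, 0, 0], [-1, 1, 40], 1]])

```text
time: 34.65
ee_pos: [0.4599, -0.2873, 0.1474]
eef_rot: [-2.155, -2.286, 0.0]
contact_force: [0.3, -0.1, -1.3]
opening: 0.0074
grip_force: 34.9
```

>>> arm_command(rows=[[[0, 0, 0], [0, 0, 3], 1], [[0, 0, 0], [0, 0, 5], 1], [[0, 0, 0], [0, 0, 7], 1], [[0, 0, 0], [0, 0, 9], 1], [[0, 0, 0], [0, 0, 10], 1], [[0, 0, 0], [0, 0, 10], 1], [[0, 0, 0], [0, 0, 10], 1], [[0, 0, 0], [0, 0, 10], 1]])

```text
time: 35.65
ee_pos: [0.4599, -0.2873, 0.1377]
eef_rot: [-2.155, -2.286, 0.0]
contact_force: [-0.9, 0.0, -2.0]
opening: 0.0077
grip_force: 34.9
```

>>> arm_command(rows=[[[0, 0, 0], [0, 0, 1], 1], [[0, 0, 0], [0, 0, 2], 1], [[0, 0, 0], [0, 0, 3], 1], [[0, 0, 0], [0, 0, 4], 1], [[0, 0, 0], [0, 0, 4], 1], [[0, 0, 0], [0, 0, 4], 1], [[0, 0, 0], [0, 0, 4], 0.83], [[0, 0, 0], [0, 0, 4], 0.83]])

```text
time: 36.65
ee_pos: [0.4604, -0.2875, 0.1341]
eef_rot: [2.154, 2.285, 0.0]
contact_force: [-0.7, -0.8, 0.5]
opening: 0.0151
grip_force: 0.0
```

>>> arm_command(rows=[[[0, 0, 0], [0, 0, 0], 0.8], [[0, 0, 0], [0, 0, 0], 0.8], [[0, 0, 0], [0, 0, -8], 0.8], [[0, 0, 0], [0, 0, -25], 0.8], [[0, 0, 0], [0, 0, -55], 0.7], [[0, 0, 0], [0, 0, -90], 0.55], [[0, 0, 0], [0, 0, -120], 0.55], [[0, 0, 0], [0, 0, -130], 0.55]])

```text
time: 37.65
ee_pos: [0.4613, -0.2882, 0.2676]
eef_rot: [2.151, 2.282, 0.001]
contact_force: [0.5, -0.2, 0.0]
opening: 0.0397
grip_force: 0.0
```

```bash
python3 plan.py '(.560,-.370,.255,1.526),(.560,-.370,.188,1.526)'
```

```text
t 37.6 pos [ 0.4613 -0.2882  0.2676] yaw 1.63 F [ 0.5 -0.2  0. ] open 0.0397 grip 0.0 q6 -0.66
[0.56, -0.37, 0.255, 1.526] turn [0.3 0.2 5.9] shift [-87.  94.  13.]
[0.56, -0.37, 0.188, 1.526] turn [0.3 0.2 5.9] shift [-87.  93.  80.]
```

>>> arm_command(rows=[[[0, 0, 2], [-25, 25, 0], 0.55], [[0, 0, 4], [-55, 60, 0], 0.55], [[0, 0, 6], [-80, 85, 0], 0.55], [[0, 0, 6], [-87, 94, 5], 0.55], [[0, 0, 6], [-87, 94, 13], 0.55], [[0, 0, 6], [-87, 94, 30], 0.55], [[0, 0, 6], [-87, 94, 40], 0.55], [[0, 0, 6], [-87, 94, 40], 0.55]])

```text
time: 38.65
ee_pos: [0.5577, -0.3676, 0.222]
eef_rot: [-2.269, -2.168, 0.001]
contact_force: [0.3, 0.3, 0.1]
opening: 0.0398
grip_force: 0.0
```

```bash
python3 plan.py '(.560,-.370,.188,1.526)';  python3 - <<'E'
from fit import *
s=cam('side');t=cam('top');print(rackfit(s,[.413,-.288,.06],'side'))
o=np.zeros((600,800,3),np.uint8);o[:,:]=cv2.resize(s[90:210,340:500],(800,600),interpolation=2)
o[:200,600:]=cv2.resize(t[225:305,370:450],(200,200),interpolation=2)
cv2.imwrite('pics/h7.png',o)
E
```

```text
t 38.6 pos [ 0.5577 -0.3676  0.222 ] yaw 1.525 F [0.3 0.3 0.1] open 0.0398 grip 0.0 q6 -0.57
[0.56, -0.37, 0.188, 1.526] turn [-0.1 -0.1 -0. ] shift [-2.  3. 34.]
(array([ 0.41525541, -0.29402763, -0.85214887]), np.float64(585.9725490196079), np.float64(889.0))
```

View pics/h7.png

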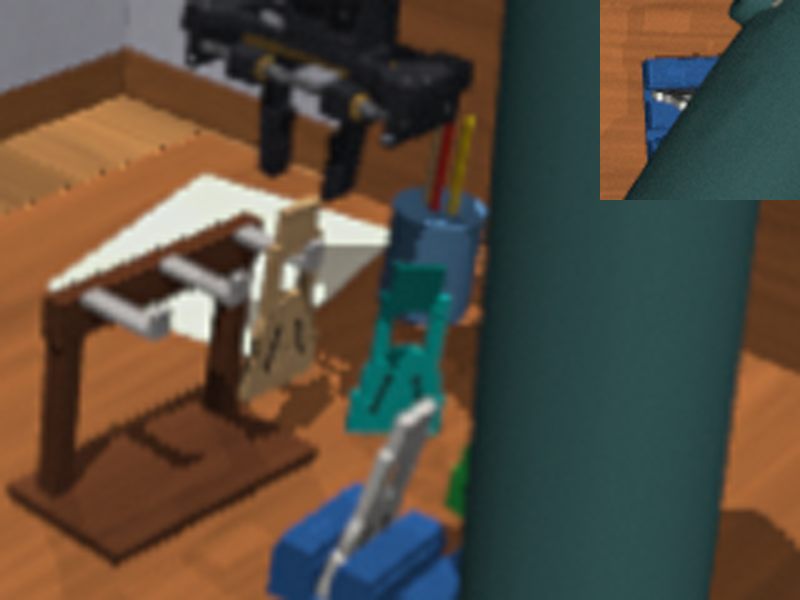

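The aluminium plate stands in slot 2 near (380,480) with a slight lean from slot play. The plywood tab at (300,210) lies between the fingers at (275,165) and (340,190). Grasp.

>>> arm_command(rows=[[[0, 0, 0], [-2, 2, 12], 0.55], [[0, 0, 0], [-2, 2, 24], 0.55], [[0, 0, 0], [-2, 2, 32], 0.55], [[0, 0, 0], [-2, 2, 35], 0.55], [[0, 0, 0], [-2, 2, 35], 0.55], [[0, 0, 0], [-2, 2, 35], 0.8], [[0, 0, 0], [-2, 2, 35], 1], [[0, 0, 0], [-2, 2, 35], 1]])

```text
time: 39.75
ee_pos: [0.561, -0.3708, 0.1891]
eef_rot: [2.271, 2.17, 0.0]
contact_force: [0.2, 0.4, -0.3]
opening: 0.0118
grip_force: 0.0
```

>>> arm_command(rows=[[[0, 0, 0], [0, 0, 0], 1], [[0, 0, 0], [0, 0, 0], 1], [[0, 0, 0], [0, 0, 0], 1], [[0, 0, 0], [0, 0, 0], 1], [[0, 0, 0], [0, 0, 0], 1], [[0, 0, 0], [0, 0, 0], 1], [[0, 0, 0], [0, 0, 0], 1], [[0, 0, 0], [0, 0, 0], 1]])

```text
time: 40.75
ee_pos: [0.5609, -0.3708, 0.189]
eef_rot: [2.272, 2.17, 0.0]
contact_force: [-2.1, 0.5, 2.9]
opening: 0.0075
grip_force: 34.9
```

>>> arm_command(rows=[[[0, 0, 0], [0, 0, -4], 1], [[0, 0, 0], [0, 0, -8], 1], [[0, 0, 0], [0, 0, -12], 1], [[0, 0, 0], [0, 0, -16], 1], [[0, 0, 0], [0, 0, -20], 1], [[0, 0, 0], [0, 0, -20], 1], [[0, 0, 0], [0, 0, -20], 1], [[0, 0, 0], [0, 0, -20], 1]])

```text
time: 41.75
ee_pos: [0.5607, -0.3706, 0.2084]
eef_rot: [-2.271, -2.17, 0.0]
contact_force: [0.4, -0.0, -1.3]
opening: 0.0078
grip_force: 35.0
```

>>> arm_command(rows=[[[0, 0, 0], [0, -6, 0], 1], [[0, 0, 0], [0, -14, 0], 1], [[0, 0, 0], [0, -24, 0], 1], [[0, 0, 0], [0, -34, 0], 1], [[0, 0, 0], [0, -46, 0], 1], [[0, 0, 0], [0, -58, -5], 1], [[0, 0, 0], [0, -62, -40], 1], [[0, 0, 0], [0, -62, -80], 1]])

```text
time: 42.75
ee_pos: [0.4975, -0.3675, 0.289]
eef_rot: [-2.271, -2.168, 0.001]
contact_force: [0.4, -0.9, -0.4]
opening: 0.0076
grip_force: 35.0
```

```bash
python3 plan.py '(.369,-.2907,.30,1.63)'; python3 - <<'E'
from fit import *
s=cam('side')
print(rackfit(s,[.413,-.288,.06],'side'))
E
```

```text
t 42.8 pos [ 0.4975 -0.3675  0.289 ] yaw 1.524 F [ 0.4 -0.9 -0.4] open 0.0076 grip 35.0 q6 -0.63
[0.369, -0.2907, 0.3, 1.63] turn [-0.1 -0.1 -6. ] shift [  71. -132.  -11.]
(array([ 0.41722412, -0.27569326,  0.40451004]), np.float64(658.1490196078431), np.float64(953.0))
```

>>> arm_command(rows=[[[0, 0, 0], [0, -5, -11], 1], [[0, 0, -1], [10, -25, -11], 1], [[0, 0, -2], [25, -50, -11], 1], [[0, 0, -3], [42, -80, -11], 1], [[0, 0, -5], [58, -110, -11], 1], [[0, 0, -6], [68, -126, -11], 1], [[0, 0, -6], [71, -132, -11], 1], [[0, 0, -6], [71, -132, -11], 1]])

```text
time: 43.8
ee_pos: [0.37, -0.2908, 0.2993]
eef_rot: [-2.156, -2.285, 0.0]
contact_force: [-0.1, -0.4, -1.5]
opening: 0.0079
grip_force: 35.0
```

```bash
python3 plan.py '(.369,-.2907,.18,1.63)'; python3 - <<'E'
from fit import *
s=cam('side');t=cam('top')
print(rackfit(s,[.413,-.288,.06],'side'))
r=[.414,-.288,.06]
def ov(n,im,x,y,w,h,W,H):
    z=cv2.resize(im[y:y+h,x:x+w],(W,H),interpolation=2);f=lambda P:((proj(n,P)-[x,y]+.5)*[W/w,H/h]).astype(int)
    for k in(-.045,0,.045):
        for e in(-.0095,.0095): cv2.polylines(z,[f(rt(r,[[k+e,-.045,.048],[k+e,.045,.048]]))],False,(0,0,255))
    return z
o=np.hstack([ov('side',s,350,110,133,200,400,600),ov('top',t,365,210,100,150,400,600)])
cv2.imwrite('pics/h8.png',o)
E
```

```text
t 43.8 pos [ 0.37   -0.2908  0.2993] yaw 1.629 F [-0.1 -0.4 -1.5] open 0.0079 grip 35.0 q6 -0.78
[0.369, -0.2907, 0.18, 1.63] turn [-0. -0. -0.] shift [  0.  -1. 119.]
(array([ 0.3986783 , -0.29651601,  0.06373539]), np.float64(516.3882352941176), np.float64(1119.0))
```

View pics/h8.png

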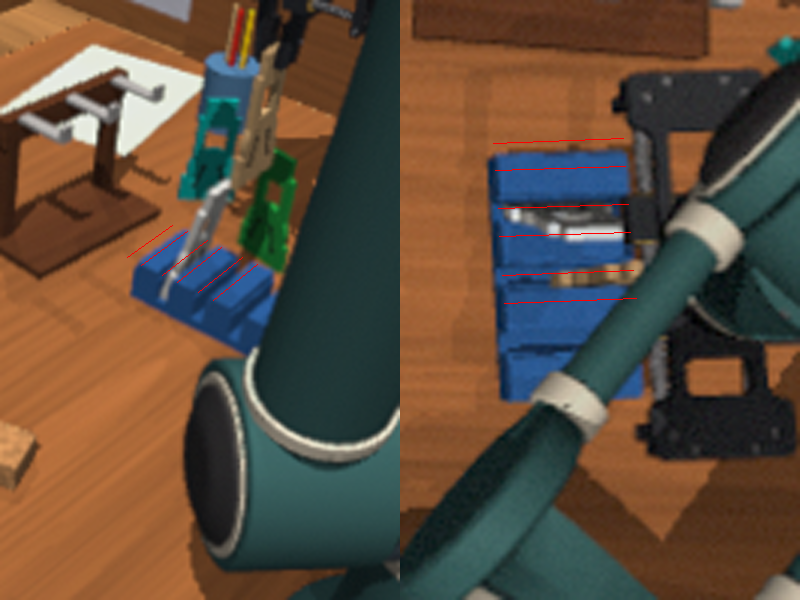

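The rack has been knocked: its far edge is now near v=157 instead of about 135, roughly 40 mm nearer the robot, with the aluminium plate still in slot 2. I'll refit using only the unoccluded areas.

```bash
cat > rf.py <<'E'
from fit import *
def roifit(im,n,roi,p0):
    h=cv2.cvtColor(im,cv2.COLOR_BGR2HSV);m=cv2.inRange(h,(100,120,15),(125,255,255));m=cv2.morphologyEx(m,cv2.MORPH_CLOSE,np.ones((9,9)))
    B=[[sx*.084,sy*.045,z] for sx in(-1,1) for sy in(-1,1) for z in(0,.048)]
    def cost(p):
        z=np.zeros(m.shape,np.uint8);cv2.fillConvexPoly(z,cv2.convexHull((proj(n,rt(p,B))*16).astype(np.int32)),255,shift=4,lineType=cv2.LINE_AA);return (np.abs(z.astype(float)-m)*roi).sum()/255
    return min((minimize(cost,p0,method='Nelder-Mead',options=dict(initial_simplex=np.array(p0)+a*np.array([[0,0,0],[.015,0,0],[0,.015,0],[0,0,.08]])))for a in(1,-1,.5,-.5)),key=lambda r:r.fun)
E
python3 - <<'E'
from rf import *
t=cam('top');s=cam('side')
Y,X=np.mgrid[:400,:640]
roi=((Y>235)&(Y<325)&(X>370))&((X<396)|((Y<258)&(X<416)))
r=roifit(t,'top',roi,[.375,-.29,.06]);print(r.x.round(4),r.fun)
rs=roifit(s,'side',(X>385)&(X<430)&(Y>205)&(Y<232),[.375,-.29,.06]);print('side',rs.x.round(4),rs.fun)
# check original with the same roi shifted
r0=roifit(cv2.imread('pics/top0.png'),'top',(X>370)&(Y>225)&(Y<310)&((X<398)|((Y<245)&(X<416))),[.41,-.29,.06]);print('orig',r0.x.round(4),r0.fun)
def ov(n,im,x,y,w,h,W,H):
    z=cv2.resize(im[y:y+h,x:x+w],(W,H),interpolation=2);f=lambda P:((proj(n,P)-[x,y]+.5)*[W/w,H/h]).astype(int)
    p=r.x
    cv2.polylines(z,[f(rt(p,[[-.084,-.045,.048],[.084,-.045,.048],[.084,.045,.048],[-.084,.045,.048]]))],True,(0,255,255))
    for k in(-.045,0,.045):
        for e in(-.0095,.0095): cv2.polylines(z,[f(rt(p,[[k+e,-.045,.048],[k+e,.045,.048]]))],False,(0,0,255))
    return z
cv2.imwrite('pics/h9.png',np.hstack([ov('side',s,380,180,66,100,400,600),ov('top',t,380,240,60,90,400,600)]))
E
```

```text
[ 0.3754 -0.2948  0.0471] 38.92941176470588
side [ 0.3744 -0.2993  0.0682] 10.533333333333333
orig [ 0.4091 -0.293   0.0554] 47.792156862745095
```

View pics/h9.png

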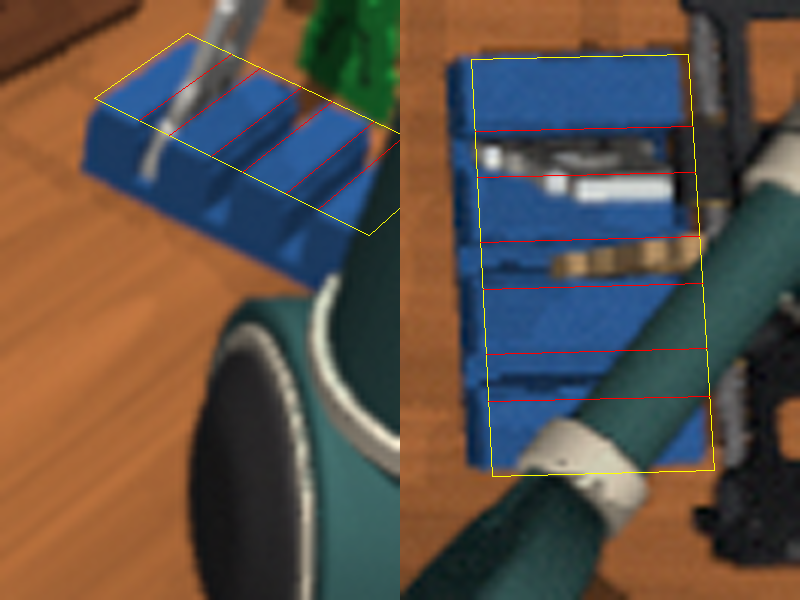

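```bash
cat > reg.py <<'E'
from fit import *
ref=cv2.GaussianBlur(cv2.imread('pics/top0.png'),(0,0),.7).astype(np.float32);pr=[.414,-.288,.0596]
gx,gy=np.meshgrid(np.arange(-.095,.096,.001),np.arange(.012,.056,.001));k=~((gx>.028)&(gx<.066))&~((gx<-.068)&(gy<.03))
G=np.c_[gx[k],gy[k],np.full(k.sum(),.048)]
def samp(im,P): 
    q=proj('top',P).astype(np.float32);return cv2.remap(im,q[:,:1],q[:,1:],cv2.INTER_LINEAR)[:,0]
def reg(t,p0):
    t=cv2.GaussianBlur(t,(0,0),.7).astype(np.float32);A=samp(ref,rt(pr,G))
    c=lambda p:np.abs(samp(t,rt(p,G))-A).mean()
    S=np.array([[0,0,0],[1,0,0],[0,1,0],[0,0,8]])*.008
    return min((minimize(c,np.array(p0)+[dx,0,0],method='Nelder-Mead',options=dict(initial_simplex=np.array(p0)+[dx,0,0]+a*S)) for dx in(-.01,-.005,0,.005,.01) for a in(1,-1)),key=lambda r:r.fun)
E
python3 - <<'E'
from reg import *
t=cam('top')
for p0 in([.380,-.29,.052],[.372,-.295,.05]):
    r=reg(t,p0);print(r.x.round(4),r.fun)
    print('slot0',rt(r.x,[[-.045,0,.012]]).round(4),'slot2',rt(r.x,[[.045,0,.012]]).round(4))
from plan import plan
w=np.pi/2+r.x[2];s=rt(r.x,[[-.045,0,.012]])[0];plan((s[0],s[1],.295,w),(s[0],s[1],.175,w))
E
```

```text
[ 0.3794 -0.29    0.0584] 5.058305740356445
slot0 [[ 0.3345 -0.2926  0.012 ]] slot2 [[ 0.4244 -0.2874  0.012 ]]
[ 0.3795 -0.29    0.0584] 5.057984828948975
slot0 [[ 0.3345 -0.2926  0.012 ]] slot2 [[ 0.4244 -0.2874  0.012 ]]
t 44.0 pos [ 0.3707 -0.2912  0.2995] yaw 1.63 F [-0.5  0.3 -1.2] open 0.0078 grip 35.0 q6 -0.78
[np.float64(0.33453182396159414), np.float64(-0.29263568808793117), 0.295, np.float64(1.6292057369683972)] turn [-0. -0.  0.] shift [  1. -36.   5.]
[np.float64(0.33453182396159414), np.float64(-0.29263568808793117), 0.175, np.float64(1.6292057369683972)] turn [-0. -0.  0.] shift [  1. -36. 125.]
```

Registration is consistent: slot 0 is at (.3345, -.2926).

>>> arm_command(rows=[[[0, 0, 0], [0, -12, 0], 1], [[0, 0, 0], [1, -26, 0], 1], [[0, 0, 0], [1, -36, 0], 1], [[0, 0, 0], [1, -36, 20], 1], [[0, 0, 0], [1, -36, 50], 1], [[0, 0, 0], [1, -36, 85], 1], [[0, 0, 0], [1, -36, 110], 1], [[0, 0, 0], [1, -36, 115], 1]])

```text
time: 45.05
ee_pos: [0.3327, -0.291, 0.1829]
eef_rot: [-2.153, -2.283, -0.0]
contact_force: [0.1, 0.1, -0.5]
opening: 0.0078
grip_force: 35.0
```

```bash
python3 - <<'E'
from reg import *
from plan import plan
plan((.3345,-.2926,.147,1.629));t=cam('top');s=cam('side')
r=reg(t,[.3795,-.29,.058]);print(r.x.round(4),r.fun)
E
```

```text
t 45.0 pos [ 0.3327 -0.291   0.1829] yaw 1.629 F [ 0.1  0.1 -0.5] open 0.0078 grip 35.0 q6 -0.83
[0.3345, -0.2926, 0.147, 1.629] turn [-0.1 -0.2  0. ] shift [-2.  2. 36.]
[ 0.3794 -0.29    0.0612] 6.479115962982178
```

>>> arm_command(rows=[[[0, 0, 0], [0, 0, 0], 1], [[0, 0, 0], [0, 0, 0], 1], [[0, 0, 0], [0, 0, 5], 1], [[0, 0, 0], [0, 0, 11], 1], [[0, 0, 0], [0, 0, 17], 1], [[0, 0, 0], [0, 0, 22], 1], [[0, 0, 0], [0, 0, 27], 1], [[0, 0, 0], [0, 0, 30], 1]])

```text
time: 46.15
ee_pos: [0.3342, -0.2919, 0.1543]
eef_rot: [-2.155, -2.286, -0.0]
contact_force: [-0.4, 0.0, -1.0]
opening: 0.0074
grip_force: 35.0
```

>>> arm_command(rows=[[[0, 0, 0], [0, 0, 3], 1], [[0, 0, 0], [0, 0, 6], 1], [[0, 0, 0], [0, 0, 9], 1], [[0, 0, 0], [0, 0, 12], 1], [[0, 0, 0], [0, 0, 14], 1], [[0, 0, 0], [0, 0, 15], 1], [[0, 0, 0], [0, 0, 15], 1], [[0, 0, 0], [0, 0, 15], 1]])

```text
time: 47.15
ee_pos: [0.3344, -0.2921, 0.1398]
eef_rot: [2.155, 2.286, 0.0]
contact_force: [0.8, 0.8, -0.8]
opening: 0.0073
grip_force: 35.0
```

>>> arm_command(rows=[[[0, 0, 0], [0, 0, 1], 1], [[0, 0, 0], [0, 0, 2], 1], [[0, 0, 0], [0, 0, 3], 1], [[0, 0, 0], [0, 0, 4], 1], [[0, 0, 0], [0, 0, 5], 1], [[0, 0, 0], [0, 0, 5], 1], [[0, 0, 0], [0, 0, 5], 0.83], [[0, 0, 0], [0, 0, 5], 0.83]])

```text
time: 48.15
ee_pos: [0.3343, -0.292, 0.1347]
eef_rot: [2.155, 2.286, -0.0]
contact_force: [-0.4, 0.4, -0.1]
opening: 0.0149
grip_force: 0.0
```

>>> arm_command(rows=[[[0, 0, 0], [0, 0, 0], 0.8], [[0, 0, 0], [0, 0, 0], 0.8], [[0, 0, 0], [0, 0, -8], 0.8], [[0, 0, 0], [0, 0, -25], 0.8], [[0, 0, 0], [0, 0, -60], 0.8], [[0, 0, 0], [0, 0, -100], 0.6], [[0, 0, 0], [0, 0, -140], 0.6], [[0, 0, 0], [0, 0, -170], 0.6]])

```text
time: 49.15
ee_pos: [0.3347, -0.2924, 0.3084]
eef_rot: [2.152, 2.283, -0.0]
contact_force: [0.6, -0.1, -0.5]
opening: 0.0352
grip_force: 0.0
```

```bash
python3 plan.py '(.42,.1,.33,1.61)'
```

```text
t 49.1 pos [ 0.3347 -0.2924  0.3084] yaw 1.63 F [ 0.6 -0.1 -0.5] open 0.0352 grip 0.0 q6 -0.83
[0.42, 0.1, 0.33, 1.61] turn [0.2 0.2 1.1] shift [387. 108. -22.]
```

>>> arm_command(rows=[[[0, 0, 0], [30, 5, -20], 0.6], [[0, 0, 0], [85, 25, -22], 0.6], [[0, 0, 0], [140, 45, -22], 0.6], [[0, 0, 0], [195, 65, -22], 0.6], [[0, 0, 0], [250, 85, -22], 0.6], [[0, 0, 0], [305, 100, -22], 0.6], [[0, 0, 0], [360, 108, -22], 0.6], [[0, 0, 0], [415, 108, -22], 0.6]])

```text
time: 50.15
ee_pos: [0.4179, 0.1306, 0.3284]
eef_rot: [2.154, 2.285, 0.003]
contact_force: [0.8, 0.1, -0.0]
opening: 0.0352
grip_force: 0.0
```

>>> arm_command(rows=[[[0, 0, 0], [50, 0, 0], 0.6], [[0, 0, 0], [100, 0, 0], 0.6], [[0, 0, 0], [150, 0, 0], 0.6], [[0, 0, 0], [190, 0, 0], 0.6], [[0, 0, 0], [210, 0, 0], 0.6], [[0, 0, 0], [210, 0, 0], 0.6], [[0, 0, 0], [210, 0, 0], 0.6], [[0, 0, 0], [210, 0, 0], 0.6]])

```text
time: 51.15
ee_pos: [0.4056, 0.337, 0.3269]
eef_rot: [2.157, 2.284, -0.0]
contact_force: [-1.4, -0.7, 0.2]
opening: 0.0352
grip_force: 0.0
```

```bash
python3 - <<'E'
from reg import *
t=cam('top');s=cam('side');r=reg(t,[.3795,-.29,.058]);print(r.x.round(4),r.fun)
o=np.zeros((600,800,3),np.uint8)
o[:,:400]=cv2.resize(t[225:330,375:445],(400,600),interpolation=2);o[:300,400:]=cv2.resize(s[150:255,380:520],(400,300),interpolation=2)
o[300:,400:]=cv2.resize(t[100:280,230:470],(400,300),interpolation=2)
cv2.imwrite('pics/end.png',o)
E
```

```text
[ 0.385  -0.2988  0.2147] 20.176782608032227
```

View pics/end.png

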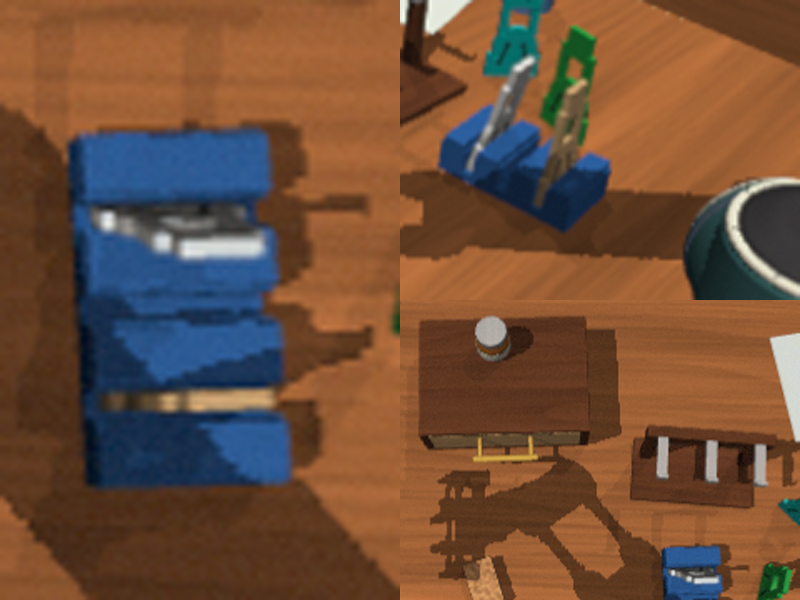

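```bash
python3 - <<'E'
from fit import *
g=lambda u,v:[375+u/5.714,225+v/5.714]
print('alum tab',back('top',[g(185,245),g(265,243)],.151).round(4),'slot2 .4244')
print('ply tab',back('top',[g(185,400),g(275,398)],.152).round(4),'slot0 .3345')
print('alum bottom-edge +y end',back('top',[g(97,217)],.05).round(4))
print('handle',back('top',[[230+474/1.6667-240,100+159/1.6667],[230+(538-400)/1.6667,100+157/1.6667]],.075).round(4))
f=lambda P:(proj('side',P)-[380,150])*[400/140,300/105]+[400,0]
for a in(0,.1,.14,.2): print(a,'alum tab mid in side view',f([[.4244-.14*np.sin(a),-.287,.012+.14*np.cos(a)]]).round(0))
E
```

```text
alum tab [[ 0.3989 -0.2727  0.151 ]
 [ 0.4006 -0.3079  0.151 ]] slot2 .4244
ply tab [[ 0.3322 -0.2718  0.152 ]
 [ 0.3339 -0.311   0.152 ]] slot0 .3345
alum bottom-edge +y end [[ 0.4175 -0.2503  0.05  ]]
handle [[ 0.5925  0.0767  0.075 ]
 [ 0.5986 -0.029   0.075 ]]
0 alum tab mid in side view [[502.  52.]]
0.1 alum tab mid in side view [[512.  57.]]
0.14 alum tab mid in side view [[517.  60.]]
0.2 alum tab mid in side view [[523.  64.]]
```

Both plates stand in their own slots: aluminium in slot 2, leaning about 0.17 rad (limit 0.25), and plywood upright in slot 0. The drawer was pushed to its stop, and the jar, wax block and decoys look where they were.

```bash
python3 -c "
from workcell import bot
print(bot.job_done())"
```

```text
the job is handed in; nothing more can be done
None
```

I handed the job in, and no verdict came back: three bobbins (blue, yellow, green) are in the shut drawer, and the aluminium and plywood plates stand in rack slots 2 and 0. The aluminium plate leans about 0.17 rad (limit 0.25), and I couldn't see the bobbins once the drawer was closed.

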